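# Fit the sensor module into the tilted climate logger

## Task

Take the loose yellow cover off the recess of the tilted climate logger and put it in the blue tray, then fit the white sensor module from its grey cradle into that recess, vent side outward, and press it fully home until it sits flush with the logger's sloping face. Press firmly but do not force it against its stop, and leave the culture jars and the loose jar lid where they are.

Things in the scene. Friction and masses are not known exactly. Their poses are not given: they have to be found in the camera images.
- dock: climate logger's sloping face: fixed dark blue block, 150 mm wide. Origin: centre of the recess's mouth, in the plane of the face, 78 mm above the table. z: straight out of the face, 25 degrees off vertical, leaning towards the robot (yaw varies); x: up the slope; y: across it. Face from x = -82 to +95 mm, y = -75 to +75 mm, flat but for the cover
- recess_floor (a point): centre of the recess's floor, 34 mm below the mouth along the dock's z. The recess (thin orange rim, sharp edges) is 45.6 mm along the dock's x and 31.6 mm along y, 34 mm deep. Its floor is hard: more than 100 N between module and logger counts as forcing
- recess_pads (a point): point on the recess's axis 14 mm below the mouth, between two round sprung brass pads in its +y and -y walls, each 1.8 mm proud here and felt by the module from about 8 mm below the mouth. Pushing the module past them takes about 8 to 15 N, sliding it on about 4 N; they hold a half-inserted module where it is left
- cover: loose yellow plastic cover, 50 g: plate 64 x 50 x 4 mm with a grip ridge 40 mm long (x), 12 mm thick (y), 22 mm high standing on its middle, and underneath a plug 38 x 24 x 6 mm that hangs loosely in the recess. Origin: centre of the plate's underside; z out of the plate through the ridge (ridge top at z = 26 mm). It starts on the sloping face over the recess, axes parallel to the dock's
- module: white sensor module, about 60 g: a block 44 x 30 mm (x, y) and 34 mm high, its lowest 3 mm a black plug of 40 x 26 mm. Origin: centre of its underside; z up through the green vent slots on its top. It fits the recess either way round (turned 180 degrees about z), its long side along the dock's x
- module_top (a point): centre of the module's vented top face, 34 mm above its origin; flush when it lies in the plane of the dock's face
- cradle: fixed grey cradle 66 x 52 x 14 mm in which the module stands loosely upright, on a floor 8 mm above the table. Origin: centre of its underside
- tray: fixed open blue tray, 160 x 140 mm outside (x, y), 30 mm high, walls 4 mm, floor 4 mm. Origin: centre of its underside
- jar_a: closed culture jar with orange fungus, 76 mm diameter, 112 mm high. Origin: centre of its underside. Leave alone
- jar_b: closed culture jar with orange fungus, 76 mm diameter, 112 mm high. Origin: centre of its underside. Leave alone
- jar_lid: loose white jar lid lying on the table, 74 mm diameter, 19 mm high with its blue filter button. Origin: centre of its underside. Leave alone
There are look-alikes about, which are no part of the job. Leave any purple look-alike of the module alone.

How it is judged:
By the outcome, as a careful person would: the job done as asked, in the order asked, and still so for the second after the job is handed in, with the robot touching nothing.
It also fails if it takes over 67 s, if anything falls off the work surface, if the arm or the gripper's body presses on something with over 40 N, if the wrist force passes 120 N, or if a joint passes its speed limit or range.

## Robot

A 6-joint arm with a two-finger parallel gripper is mounted at the origin on the work surface. World frame = base frame: x ahead of the robot, y to its left, z up, the work surface at z = 0. Lengths are in m, angles in rad, forces in N, time in s.
With the tool pointing down it reaches from about 0.35 to 0.85 m from the base axis. Payload 8.1 kg.
Tool frame: the origin (TCP) lies at the very end of the fingers, on their centre line; the grasp point (between the pads) lies robot.hold_point_z behind it (robot.hold_point_z is the distance from the TCP to the grasp point, in m); z points along the fingers, y is the direction in which the jaws open and shut (so a half turn about z gives the same grasp; the last joint's range is limited). The gripper opens to 93 mm and grips with 3 to 60 N. Pads are 15 mm wide; open, the fingers measure 128 mm over their backs; the gripper's body (75 mm by 188 mm) begins 65 mm behind the grasp point.
Start: joints at [1.149, 0.13, 1.488, -0, 1.523, -0.085], TCP at [0.198, 0.566, 0.219] pointing down, gripper open.
Joint ranges: [-2.96, 2.96], [-0.89, 2.26], [0.02, 2.5], [-1.34, 4.48], [0, 2.73], [-2.66, 2.66]. Speed limits (rad/s): [2.39, 2.39, 2.79, 3.14, 3.14, 3.14].

## Interface

Orientations are given as a rotation vector (axis times angle).
In Python, from plant import robot, cams gives the robot as it stands. The module is installed in compiled form; this text tells all that it offers.
- The arm moves only by the tool step_arm, never from a script. Its argument "deltas" is a list of rows, each an object with "offset": the shift along the tool's x, y, z in cm, a list of three; "roll": the turn about the tool's z in rad. In form: [{"offset": [x, y, z], "roll": roll}, ...]. A call has 1 to 12 rows; each row shifts and turns the commanded pose from where the row before left it, along the tool's axes as they then stand; what a row does not reach is not made up. A row lasts 1/8 s, in which the tool goes at most 62.5 mm and 10.7 degrees, less where a joint would pass 70% of its speed; a pose out of reach is approached as far as the arm can. A call with a gripper value outside its range is refused whole. "fingers" is the finger opening in cm, from 0 to 9.3, set as the call begins (left out, the last holds). The fingers move at their own pace and stop on an object; "grip_force" is the grip in N (left out, the last holds). Time passes only in rows, so rows that do not move let the fingers close. It gives the time, the measured TCP pose, the force and the opening at its end, in the units of the state.
- robot.read_state(): the state, without advancing time (a new reading comes with each control period).
- cams.read_camera(name): name is "side" or "top"; returns a dict with "pixels" (480x640x3 uint8, red, green, blue), "fx", "fy", "cx", "cy" (pixels), "extrinsics" (4x4, takes a point from world to camera coordinates). Camera axes: x right, y down, z forward; pixel columns grow to the right and rows downward; lengths in m; the calibration is good to about 2 mm. A picture is of the moment at which its call begins. There is no depth.
- robot.close_job(): hands the job in, once; it reports no verdict.
Trained networks look in a picture, given as the dict that the camera call returned (one of the last four; its "shot" number tells which), for a name from the list of things; names that differ only in an ending like _2 or _b are one class to them, and where a whole thing is asked for, a point or a joint stands for the part that bears it (a point fixed in the world has none). Each returns a list of dicts, best first, with "score" (0 to 1); they miss things now and then, are a little off and sometimes report something else, mostly with a low value. They report only what shows in the picture. A call takes as long as a camera call. They do not tell look-alikes from the thing itself.
- cams.boxes_of(picture, thing): "xy" ([column, row] in pixels, amid what is visible of it).
- cams.silhouettes(picture, thing): "mask" (480x640 bool, what is visible of it) and "xy" ([column, row] in pixels, amid what is visible of it).
- cams.pinpoint(picture, thing): "xy" ([column, row] in pixels: a listed point, or the origin of a listed thing).
The state is a dict: "t": time; "q": joint angles; "dq": joint speeds; "joint_torque": joint torques, N m; "tool_pos": TCP position; "orientation": TCP orientation; "force": force on the tool from outside, world axes, zero at the start; "wrist_torque": the same for the moment, N m; "opening": finger opening in m.
Only numpy, scipy, OpenCV 4.12 (cv2) and the standard library are available. Lean on these libraries where they do the work, as an engineer would, in place of code of your own. Each camera call takes 0.05 s, during which the arm holds its last target. There are 200 camera calls.

## Working session

There is one attempt and no reset: what is moved stays moved. The work goes in short steps, Python scripts to look and compute and a tool call to move; the robot and the scene stay as the last step left them, time stands still between calls to the robot, and variables do not carry over. Pictures are saved under pics/ and viewed, about 8 in all and at most 12, crops included, and the job is handed in when it is done.

Besides the shell and the picture viewer there is one more tool, called after ">>>" in YAML: its name, and indented under it one key for each argument. step_arm: Moves the arm, as the interface text tells. Its arguments: {"type":"object","properties":{"deltas":{"type":"array"},"fingers":{"type":"number"},"grip_force":{"type":"number"}},"required":["deltas"]}

```bash
mkdir -p pics
cat > h.py <<'E'
import numpy as np, cv2
from plant import robot, cams
from scipy.spatial.transform import Rotation as R
from scipy.optimize import least_squares
def cam(n,save=None):
    p=cams.read_camera(n)
    if save: cv2.imwrite('pics/'+save,cv2.cvtColor(p['pixels'],cv2.COLOR_RGB2BGR))
    return p
def proj(p,X):
    X=np.atleast_2d(X); E=np.array(p['extrinsics']); c=X@E[:3,:3].T+E[:3,3]
    return np.c_[p['fx']*c[:,0]/c[:,2]+p['cx'],p['fy']*c[:,1]/c[:,2]+p['cy']]
def ray(p,xy):
    E=np.array(p['extrinsics']); d=E[:3,:3].T@np.array([(xy[0]-p['cx'])/p['fx'],(xy[1]-p['cy'])/p['fy'],1])
    return -E[:3,:3].T@E[:3,3], d/np.linalg.norm(d)
def atz(p,xy,z):
    o,d=ray(p,xy); return o+d*(z-o[2])/d[2]
def tri(obs):
    A=np.zeros((3,3));b=np.zeros(3);L=[]
    for p,xy in obs:
        o,d=ray(p,xy);M=np.eye(3)-np.outer(d,d);A+=M;b+=M@o;L.append((o,d))
    X=np.linalg.solve(A,b); return X,[round(1000*np.linalg.norm(np.cross(X-o,d)),1) for o,d in L]
E
python3 - <<'E'
from h import *
np.set_printoptions(precision=4,suppress=True)
s=robot.read_state();print({k:np.round(v,3) for k,v in s.items()},robot.hold_point_z)
P={n:cam(n,n+'0.png') for n in('side','top')}
for n,p in P.items(): print(n,p['fx'],'pos',ray(p,(320,240)))
zs=dict(dock=.078,recess_floor=.045,recess_pads=.065,cover=.078,module=.008,module_top=.042,cradle=0,tray=0,jar_a=0,jar_lid=0)
for t,z in zs.items():
    for n,p in P.items():
        for d in cams.pinpoint(p,t)[:4]: print(t,n,round(d['score'],2),np.round(d['xy'],1),atz(p,d['xy'],z))
E
```

```text
{'t': np.float64(0.0), 'q': array([ 1.149,  0.131,  1.489, -0.   ,  1.523, -0.085]), 'dq': array([ 0.   , -0.002,  0.001, -0.002, -0.001, -0.004]), 'joint_torque': array([ -0.   , -55.983, -49.178,   0.077,   0.035,  -0.   ]), 'tool_pos': array([0.198, 0.566, 0.218]), 'orientation': array([-0.526, -3.097,  0.003]), 'force': array([-0.077,  0.901,  0.151]), 'wrist_torque': array([ 0.063, -0.026, -0.043]), 'opening': np.float64(0.093)} 0.0188
side 496.2045907547741 pos (array([ 0.4365, -0.8413,  0.5835]), array([ 0.1192,  0.8416, -0.5268]))
top 612.3247049424058 pos (array([0.4623, 0.013 , 1.2021]), array([ 0.073 , -0.0214, -0.9971]))
dock side 0.58 [340.6 242.6] [ 0.5884 -0.0497  0.078 ]
dock side 0.32 [256.8 203.1] [0.4362 0.1423 0.078 ]
dock top 0.91 [341.1 213.1] [ 0.5941 -0.0507  0.078 ]
recess_floor top 0.89 [338.8 212.1] [ 0.5999 -0.0482  0.045 ]
recess_pads side 0.86 [343.4 248.3] [ 0.5939 -0.0506  0.065 ]
recess_pads top 0.56 [340.2 212.3] [ 0.5971 -0.0498  0.065 ]
cover side 0.94 [338.  243.7] [ 0.5828 -0.0528  0.078 ]
cover top 0.67 [345.6 216.8] [ 0.5871 -0.059   0.078 ]
mo
[... 503 characters left out ...]
e 0.62 [276.7 379.8] [ 0.443  -0.3003  0.    ]
cradle top 0.55 [157.6 301.1] [0.4341 0.3037 0.    ]
cradle top 0.45 [347.5 216.6] [ 0.5962 -0.0677  0.    ]
tray side 0.94 [272.9 379.7] [ 0.4373 -0.2992  0.    ]
tray side 0.34 [342.2 240.9] [0.6166 0.0788 0.    ]
tray top 0.74 [469.4 295.2] [ 0.439  -0.3052  0.    ]
tray top 0.15 [340.1 214.7] [ 0.6    -0.0531  0.    ]
jar_a side 0.7 [434.5 345.5] [ 0.7063 -0.2681  0.    ]
jar_a side 0.59 [345.9 197.7] [0.6653 0.2851 0.    ]
jar_a top 0.63 [173.1 181.5] [0.6686 0.2761 0.    ]
jar_a top 0.61 [448.8 161.7] [ 0.7049 -0.272   0.    ]
jar_lid side 0.58 [253.7 272. ] [ 0.418  -0.0084  0.    ]
jar_lid top 0.86 [317.6 309.8] [ 0.4138 -0.0068  0.    ]
```

View pics/top0.png

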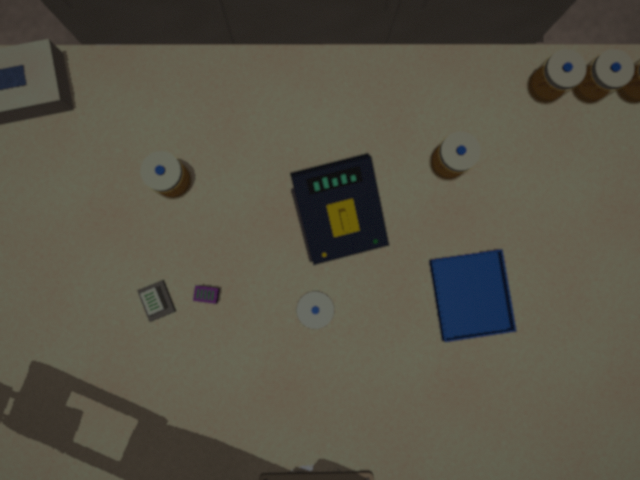

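View pics/side0.png

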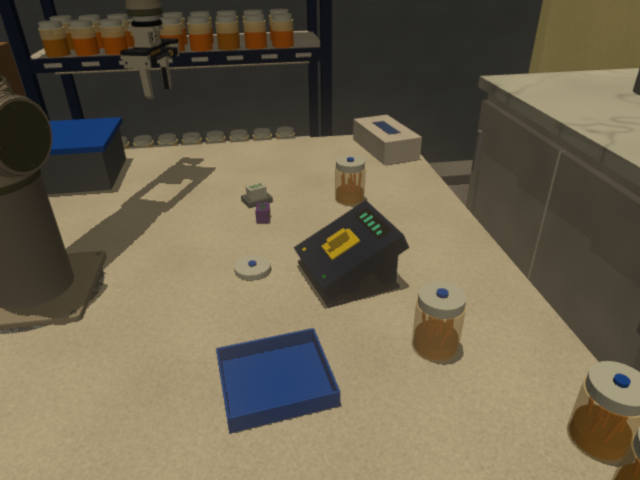

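The top view shows the dock at (341,213) with the yellow cover at (343,217). The white module stands in its cradle at (155,301), next to a purple look-alike at (207,294). The tray is at (472,295) and the lid at (316,310). The tool stays vertical because only roll is available, so I'll grip with the jaws along the dock's y. The parts can then pivot 25° in the grip.

```bash
cat > fit.py <<'E'
from h import *
def Rd(yaw): # dock frame: z leans to robot, x up-slope
    return (R.from_euler('z',yaw)*R.from_euler('y',-np.radians(25))).as_matrix()
def dockX(v,L): return np.array([v[0],v[1],.078])+np.atleast_2d(L)@Rd(v[2]).T
E
python3 - <<'E'
from fit import *
P={n:cam(n) for n in('side','top')}
obs={}
for n,p in P.items():
    im=p['pixels'].astype(int); r,g,b=im[...,0],im[...,1],im[...,2]
    m=((r>90)&(g>70)&(b<0.45*g)&(r-b>60)).astype(np.uint8)
    c0=cams.boxes_of(p,'cover')[0]['xy']
    k,lab,st,ce=cv2.connectedComponentsWithStats(m); 
    i=min(range(1,k),key=lambda i:np.hypot(*(ce[i]-c0)) if st[i,4]>60 else 1e9)
    print(n,'cover',ce[i],st[i],cv2.minAreaRect(np.argwhere(lab==i)[:,::-1].astype(np.float32)))
    for t in ('module','cradle','tray','dock','cover'):
        for d in cams.silhouettes(p,t)[:2]:
            q=np.argwhere(d['mask'])[:,::-1].astype(np.float32)
            if len(q)>5: print(n,t,round(d['score'],2),np.round(d['xy'],1),len(q),cv2.minAreaRect(q))
t=P['top']['pixels'];s=P['side']['pixels']
A=cv2.resize(t[145:275,280:400],None,fx=3.3,fy=3.3,interpolation=cv2.INTER_CUBIC)
B=cv2.resize(t[270:330,130:230],(396,238),interpolation=cv2.INTER_CUBIC)
C=cv2.resize(s[195:305,290:415],None,fx=3.2,fy=3.2,interpolation=cv2.INTER_CUBIC)
D=cv2.resize(s[170:235,230:300],None,fx=3.5,fy=3.5,interpolation=cv2.INTER_CUBIC)
O=np.zeros((600,800,3),np.uint8)
O[:352,400:400+C.shape[1]]=C[:352,:400];O[:429,:396]=A[:429,:396];O[429:,:396]=B[:171];O[360:360+D.shape[0],400:400+D.shape[1]]=D
cv2.imwrite('pics/c1.png',cv2.cvtColor(np.clip(O.astype(float)*1.6,0,255).astype(np.uint8),cv2.COLOR_RGB2BGR))
E
```

```text
side cover [339.65060241 242.27710843] [322 228  38  32 664] ((339.5768737792969, 241.61537170410156), (20.523908615112305, 35.22346496582031), 56.3099365234375)
side module 0.79 [261.5 191.1] 331 ((256.95001220703125, 190.8500213623047), (16.12761688232422, 22.76839828491211), 71.56504821777344)
side cradle 0.75 [254.2 200.8] 206 ((256.5, 200.5), (13.0, 31.0), 90.0)
side tray 0.58 [273.6 380.1] 9326 ((276.4130554199219, 377.2250671386719), (86.786376953125, 117.2629623413086), 76.5347900390625)
side dock 0.7 [354.7 249.2] 5315 ((352.43841552734375, 246.4064483642578), (65.12296295166016, 98.67237854003906), 56.63363265991211)
side cover 0.79 [337.  243.2] 624 ((339.69232177734375, 241.53843688964844), (19.969207763671875, 33.282012939453125), 56.3099365234375)
top cover [342.80245232 217.49455041] [328 200  30  36 734] ((342.8529357910156, 217.4117889404297), (31.287094116210938, 25.708772659301758), 75.96376037597656)
top module 0.87 [204.8 295.4] 423 ((206.6154022216797, 294.5769348144531), (26.667465209960938, 16.37258529663086), 7.125016689300537)
top module 0.67 [154.  299.6] 4
[... 199 characters left out ...]
14, 28.96847152709961), 68.19859313964844)
top tray 0.67 [472.2 295.1] 6401 ((472.087158203125, 295.23162841796875), (85.80548095703125, 76.58431243896484), 80.6900634765625)
top dock 0.77 [336.1 202.2] 6971 ((341.5882873535156, 208.85293579101562), (96.5291748046875, 85.1300048828125), 75.96376037597656)
top dock 0.27 [345.9 217.2] 902 ((342.6529235839844, 217.68821716308594), (33.298828125, 28.526357650756836), 77.47119140625)
top cover 0.76 [344.9 218.3] 946 ((342.7647399902344, 217.558837890625), (34.92512893676758, 28.376667022705078), 75.96376037597656)
top cover 0.61 [337.3 201.7] 6779 ((341.0857849121094, 208.86053466796875), (96.30781555175781, 82.78118133544922), 76.60750579833984)
```

View pics/c1.png

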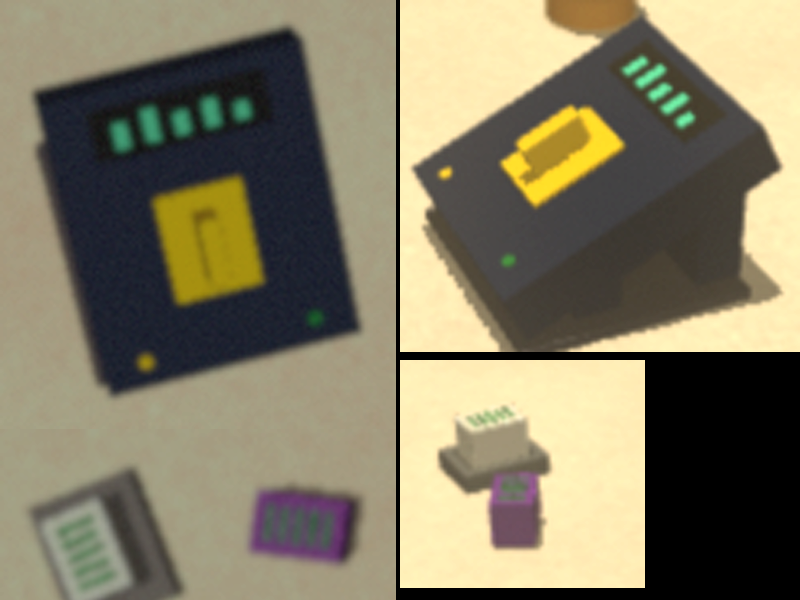

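```bash
cat > m.py <<'E'
from fit import *
from scipy.optimize import minimize
def box(lx,ly,z0,z1): return np.array([[a*lx/2,b*ly/2,c] for a in(-1,1) for b in(-1,1) for c in(z0,z1)])
def soft(p,X):
    h=cv2.convexHull(proj(p,X).astype(np.float32)); S=4; m=np.zeros((480*S,640*S),np.uint8)
    cv2.fillConvexPoly(m,np.round((h+.5)*S*16).astype(np.int32),255,shift=4); return cv2.resize(m,(640,480),interpolation=cv2.INTER_AREA)/255.
def fitbox(obs,boxes,v0):
    def f(u):
        v=v0+u*np.array([.002,.002,.05]); e=0
        for p,m in obs:
            s=np.zeros((480,640))
            for B in boxes: s=np.maximum(s,soft(p,B@R.from_euler('z',v[2]).as_matrix().T+[v[0],v[1],0]))
            e+=np.abs(s-m).sum()/m.sum()
        return e
    r=minimize(f,np.zeros(3),method='Nelder-Mead',options=dict(initial_simplex=[[0,0,0],[2,0,0],[0,2,0],[0,0,2]],maxfev=150)); return v0+r.x*np.array([.002,.002,.05]),r.fun
E
python3 - <<'E'
from m import *
np.set_printoptions(precision=4,suppress=True)
P={n:cam(n) for n in('side','top')}
T=[(290.9,173.2),(388.5,244.1),(313.9,264.1),(369.5,155)];L=[(.095,.075),(-.082,-.075),(-.082,.075),(.095,-.075)]
S=[(294.7,247.5),(324.4,288.1),(404,234),(366,199.7)];LS=[(-.082,.075),(-.082,-.075),(.095,-.075),(.095,.075)]
z=lambda l:np.c_[np.array(l),np.zeros(4)]
f1=lambda v:(proj(P['top'],dockX(v,z(L)))-T).ravel()
f2=lambda v:(proj(P['side'],dockX(v,z(LS)))-S).ravel()
for f in(f1,f2,lambda v:np.r_[f1(v),f2(v)]):
    r=least_squares(f,[.59,-.05,.2]);print('dock',r.x,np.round(r.fun,1))
def near(p,t,xy): return min(cams.silhouettes(p,t),key=lambda d:np.hypot(*(np.array(d['xy'])-xy)))['mask']
for t,B,xy in(('module',[box(.044,.03,.011,.042)],(154,301)),('cradle',[box(.066,.052,0,.014)],(157,301)),('tray',[box(.16,.14,0,.03)],(472,295))):
    p=P['top'];m=near(p,t,xy)
    if t=='cradle': m=m|near(p,'module',xy); B=B+[box(.044,.03,.011,.042)]
    v0=np.r_[atz(p,xy,.02)[:2],.3 if t!='tray' else .15]
    print(t,[fitbox([(p,m*1.)],B,v0+np.r_[0,0,d]) for d in(0,-.2,.2)])
p=P['side'];m=near(p,'module',(256,191))|near(p,'cradle',(256,203))
print('side mod+cr',fitbox([(p,m*1.)],[box(.066,.052,0,.014),box(.044,.03,.011,.042)],np.array([.435,.300,.4])))
E
```

```text
dock [ 0.5933 -0.052   0.2456] [-0.6  1.9  0.4 -0.7 -1.4 -0.8  1.6 -0.5]
dock [ 0.5942 -0.0511  0.2555] [-0.4 -0.2 -0.5  0.6  0.8 -0.4  0.2 -0.5]
dock [ 0.5937 -0.0519  0.2492] [-0.8  1.8  0.4 -1.1 -1.3 -0.9  1.3 -0.8 -0.5 -0.2 -1.1  0.8  0.5  0.1
  0.3 -0.2]
module [(array([0.4351, 0.3047, 0.3762]), np.float64(0.058263305322128846)), (array([0.435 , 0.3048, 0.3779]), np.float64(0.05892239248640633)), (array([0.4349, 0.3048, 0.3757]), np.float64(0.05931784478497281))]
cradle [(array([0.4348, 0.3036, 0.3617]), np.float64(0.0882208004637969)), (array([0.4349, 0.3035, 0.365 ]), np.float64(0.08802203035385221)), (array([0.4349, 0.3035, 0.3661]), np.float64(0.08815040271652483))]
tray [(array([ 0.4393, -0.3063,  0.1317]), np.float64(0.017421829451655466)), (array([ 0.4393, -0.3065,  0.1318]), np.float64(0.01749608763693271)), (array([ 0.4392, -0.3063,  0.1327]), np.float64(0.01745128724416214))]
side mod+cr (array([0.4358, 0.311 , 0.381 ]), np.float64(0.14837935174069627))
```

```bash
cat > go.py <<'E'
from m import *
np.set_printoptions(precision=4,suppress=True)
D=np.array([.594,-.0515,.25])
def plan(X,yaw,pos=None,rot=None):
    s=robot.read_state(); pos=s['tool_pos'] if pos is None else pos; M=R.from_rotvec(s['orientation']).as_matrix()
    d=R.from_euler('z',yaw).as_matrix()[:,1]; l=M.T@d; roll=np.arctan2(-l[0],l[1]); roll=(roll+np.pi/2)%np.pi-np.pi/2
    M2=M@R.from_euler('z',roll).as_matrix()
    print('target',X,'roll',round(roll,3),'offset cm after roll',100*M2.T@(X-pos),'q6',s['q'][5],'t',s['t']); return M2
E
python3 - <<'E'
from go import *
print(R.from_rotvec(robot.read_state()['orientation']).as_matrix())
X=dockX(D,[-.008,0,.009])[0]; plan(X+[0,0,.07],D[2]); print(X)
E
```

```text
[[-0.9438  0.3305  0.    ]
 [ 0.3305  0.9438 -0.    ]
 [-0.     -0.     -1.    ]]
target [ 0.5833 -0.0542  0.1528] roll -0.587 offset cm after roll [-21.9512 -69.6479   6.5876] q6 -0.08537642898568595 t 2.2
[ 0.5833 -0.0542  0.0828]
```

>>> step_arm:
  deltas:
    - {"offset": [0,0,0],"roll": -0.147}
    - {"offset": [0,0,0],"roll": -0.147}
    - {"offset": [0,0,0],"roll": -0.147}
    - {"offset": [0,0,0],"roll": -0.146}
    - {"offset": [-1.6,-5,0],"roll": 0}
    - {"offset": [-1.6,-5,0],"roll": 0}
    - {"offset": [-1.6,-5,0],"roll": 0}
    - {"offset": [-1.6,-5,0],"roll": 0}
    - {"offset": [-1.6,-5,0],"roll": 0}
    - {"offset": [-1.6,-5,0],"roll": 0}
    - {"offset": [-1.6,-5,0],"roll": 0}
    - {"offset": [-1.6,-5,0],"roll": 0}
  fingers: 5
  grip_force: 15

```text
t: 3.7
tool_pos: [0.4221, 0.209, 0.2189]
orientation: [-0.392, 3.116, 0.0]
force: [0.4, 0.3, -0.2]
opening: 0.05
```

Run:
```python
from go import *
X=dockX(D,[-.008,0,.009])[0]; plan(X+[0,0,.06],D[2])
```

```text
target [ 0.5833 -0.0542  0.1428] roll 0.0 offset cm after roll [ -9.103  -29.4908   7.6176] q6 -1.4703738339675025 t 3.7
```

>>> step_arm:
  deltas:
    - {"offset": [-1.5,-4.9,0],"roll": 0}
    - {"offset": [-1.5,-4.9,0],"roll": 0}
    - {"offset": [-1.5,-4.9,0.6],"roll": 0}
    - {"offset": [-1.5,-4.9,2],"roll": 0}
    - {"offset": [-1.55,-4.95,2.5],"roll": 0}
    - {"offset": [-1.6,-5,2.5],"roll": 0}
    - {"offset": [0,0,0],"roll": 0}

```text
t: 4.58
tool_pos: [0.5822, -0.0561, 0.139]
orientation: [0.385, -3.113, -0.001]
force: [-1.6, 0.4, 0.3]
opening: 0.0496
```

Run:
```python
from go import *
X=dockX(D,[-.008,0,.009])[0]; plan(X,D[2])
t=cam('top')['pixels'];s=cam('side')['pixels']
A=cv2.resize(t[150:270,270:410],(400,343),interpolation=cv2.INTER_CUBIC)
C=cv2.resize(s[180:300,280:420],(400,343),interpolation=cv2.INTER_CUBIC)
cv2.imwrite('pics/c2.png',cv2.cvtColor(np.clip(np.hstack([A,C])*1.5,0,255).astype(np.uint8),cv2.COLOR_RGB2BGR))
```

```text
target [ 0.5833 -0.0542  0.0828] roll -0.004 offset cm after roll [-0.1777  0.1456  5.6217] q6 -2.0003455276128066 t 4.575
```

View pics/c2.png

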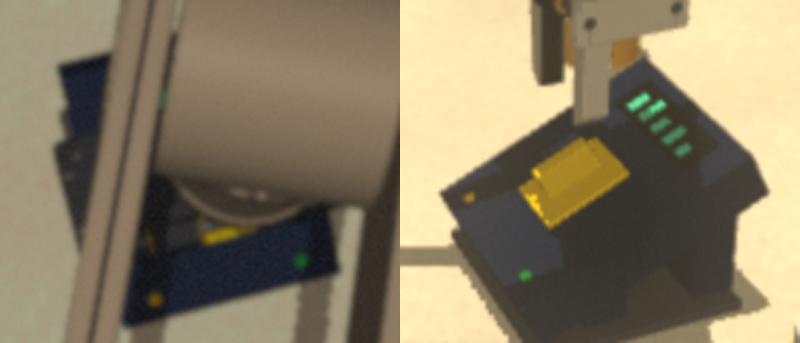

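The fingers are above the ridge and straddle it: in the side view the finger is above and behind the yellow ridge. Next I descend, close and lift.

>>> step_arm:
  deltas:
    - {"offset": [-0.15,0.15,2],"roll": 0}
    - {"offset": [0,0,2],"roll": 0}
    - {"offset": [0,0,0.8],"roll": 0}
    - {"offset": [0,0,0.5],"roll": 0}
    - {"offset": [0,0,0],"roll": 0}
    - {"offset": [0,0,0],"roll": 0}

```text
t: 5.42
tool_pos: [0.5847, -0.0515, 0.0903]
orientation: [-0.392, 3.116, -0.001]
force: [-1.1, 0.3, 0.6]
opening: 0.0497
```

>>> step_arm:
  deltas:
    - {"offset": [0,0,0],"roll": 0}
    - {"offset": [0,0,0],"roll": 0}
    - {"offset": [0,0,0],"roll": 0}
    - {"offset": [0,0,0],"roll": 0}
  fingers: 0
  grip_force: 20

```text
t: 5.92
tool_pos: [0.5843, -0.0514, 0.0897]
orientation: [-0.392, 3.117, -0.0]
force: [0.5, -1.0, 0.4]
opening: 0.0146
```

>>> step_arm:
  deltas:
    - {"offset": [0,0,0],"roll": 0}
    - {"offset": [0,0,0],"roll": 0}

```text
t: 6.18
tool_pos: [0.5843, -0.0514, 0.0897]
orientation: [-0.392, 3.117, -0.0]
force: [-0.0, -0.2, 0.3]
opening: 0.0119
```

>>> step_arm:
  deltas:
    - {"offset": [0.21,0,-0.45],"roll": 0}
    - {"offset": [0.21,0,-0.45],"roll": 0}
    - {"offset": [0.42,0,-0.9],"roll": 0}
    - {"offset": [0,0,-2.5],"roll": 0}
    - {"offset": [0,0,-3],"roll": 0}
    - {"offset": [0,0,0],"roll": 0}

```text
t: 6.92
tool_pos: [0.578, -0.0539, 0.1663]
orientation: [-0.391, 3.111, -0.003]
force: [0.9, -0.0, -1.3]
opening: 0.0117
```

Run:
```python
from go import *
print(robot.read_state()['opening']); plan(np.array([.439,-.306,.16]),D[2])
t=cam('top')['pixels'];s=cam('side')['pixels']
A=cv2.resize(t[150:270,270:410],(400,343),interpolation=cv2.INTER_CUBIC)
C=cv2.resize(s[140:290,260:435],(400,343),interpolation=cv2.INTER_CUBIC)
cv2.imwrite('pics/c3.png',cv2.cvtColor(np.clip(np.hstack([A,C])*1.5,0,255).astype(np.uint8),cv2.COLOR_RGB2BGR))
```

```text
0.011657604891331842
target [ 0.439 -0.306  0.16 ] roll 0.0 offset cm after roll [ 19.7045 -20.9876   0.5765] q6 -2.0022172788942503 t 6.925
```

View pics/c3.png

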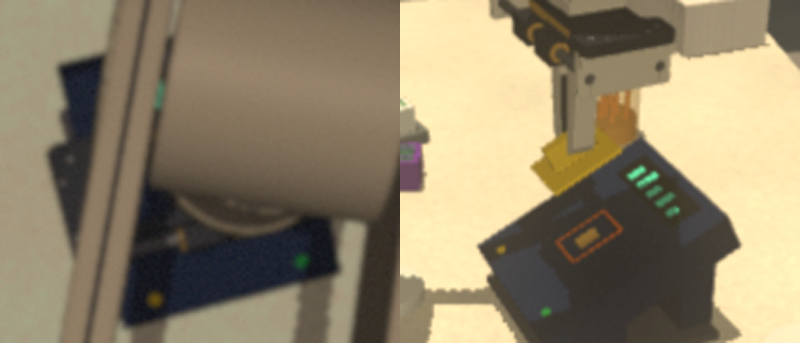

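The cover is held, still tilted, and clear of the recess. The orange rim now shows on the face. Next is the tray.

>>> step_arm:
  deltas:
    - {"offset": [3.3,-3.5,0],"roll": 0}
    - {"offset": [3.3,-3.5,0],"roll": 0}
    - {"offset": [3.3,-3.5,0],"roll": 0}
    - {"offset": [3.3,-3.5,0],"roll": 0}
    - {"offset": [3.3,-3.5,0],"roll": 0}
    - {"offset": [3.2,-3.5,0],"roll": 0}
    - {"offset": [0,0,3],"roll": 0}
    - {"offset": [0,0,4],"roll": 0}
    - {"offset": [0,0,3],"roll": 0}
    - {"offset": [0,0,1.3],"roll": 0}
    - {"offset": [0,0,0],"roll": 0}

```text
t: 8.4
tool_pos: [0.4362, -0.3048, 0.0483]
orientation: [0.392, -3.115, -0.003]
force: [0.1, -0.3, 0.3]
opening: 0.0122
```

Run:
```python
from go import *
s=cam('side')
C=s['pixels'][230:480,150:450]
cv2.imwrite('pics/c4.png',cv2.cvtColor(np.clip(cv2.resize(C,(720,600))*1.5,0,255).astype(np.uint8),cv2.COLOR_RGB2BGR))
s=robot.read_state();print(s['tool_pos'],s['opening'],s['t'])
```

```text
[ 0.4371 -0.3056  0.0497] 0.011688317126722065 8.45
```

View pics/c4.png

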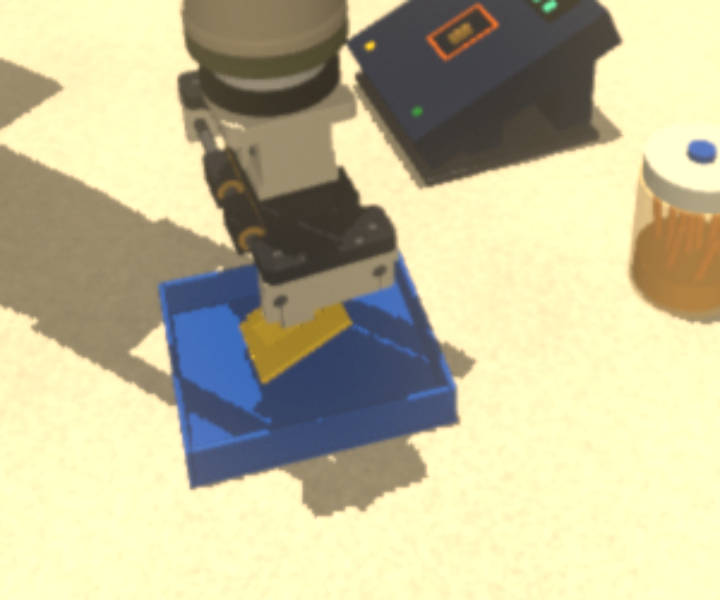

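The cover is over the tray floor, inside the walls. I'll lower it slightly and release.

>>> step_arm:
  deltas:
    - {"offset": [0,0,0.8],"roll": 0}
    - {"offset": [0,0,0.5],"roll": 0}
    - {"offset": [0,0,0],"roll": 0}

```text
t: 8.82
tool_pos: [0.4371, -0.3056, 0.0365]
orientation: [0.392, -3.117, -0.0]
force: [-0.2, 0.2, 0.7]
opening: 0.0119
```

>>> step_arm:
  deltas:
    - {"offset": [0,0,0],"roll": 0}
    - {"offset": [0,0,0],"roll": 0}
    - {"offset": [0,0,0],"roll": 0}
    - {"offset": [0,0,-2],"roll": 0}
    - {"offset": [0,0,-4],"roll": 0}
    - {"offset": [0,0,-5],"roll": 0}
    - {"offset": [0,0,0],"roll": 0}
  fingers: 5

```text
t: 9.7
tool_pos: [0.4398, -0.3079, 0.1521]
orientation: [-0.391, 3.111, -0.011]
force: [-0.0, 0.7, -1.3]
opening: 0.05
```

Run:
```python
from go import *
P={n:cam(n) for n in('side','top')}
O=[]
for n,p in P.items():
    print(n,[(round(d['score'],2),np.round(d['xy'],1)) for d in cams.pinpoint(p,'cover')[:2]],[(t,round(d['score'],2),np.round(d['xy'],1)) for t in('dock','recess_pads','recess_floor') for d in cams.pinpoint(p,t)[:1]])
    c=proj(p,dockX(D,[0,0,0]))[0]; x,y=int(c[0]),int(c[1])
    im=p['pixels'][y-24:y+24,x-24:x+24].astype(int); O.append(cv2.resize(im.astype(np.uint8),(400,400),interpolation=cv2.INTER_CUBIC))
    r,g,b=im[...,0],im[...,1],im[...,2]; m=(r-g>25)&(r-b>25)
    q=np.argwhere(m)[:,::-1]+[x-24,y-24]; print(n,len(q),q.mean(0) if len(q) else 0,c,cv2.minAreaRect(q.astype(np.float32)) if len(q)>4 else 0)
    np.save(n+'_rim.npy',q)
    print(proj(p,dockX(D,[[a*.0233,b*.0163,0] for a,b in((1,1),(1,-1),(-1,-1),(-1,1))])).round(1).tolist())
cv2.imwrite('pics/c5.png',cv2.cvtColor(np.clip(np.hstack(O)*1.6,0,255).astype(np.uint8),cv2.COLOR_RGB2BGR))
s=robot.read_state();print(s['tool_pos'],s['opening'],s['t'])
```

```text
side [(0.73, array([278.6, 376.4]))] [('dock', 0.95, array([343. , 243.3])), ('recess_pads', 0.94, array([345.1, 246.2])), ('recess_floor', 0.91, array([349.8, 257. ]))]
side 174 [342.4368 242.7126] [343.6463 242.8247] ((342.26922607421875, 242.65386962890625), (13.035452842712402, 28.56705665588379), 56.30992889404297)
[[350.0, 232.1], [357.5, 240.2], [337.1, 253.9], [330.1, 245.4]]
top [(0.65, array([471.3, 293.3])), (0.39, array([157.2, 298.2]))] [('dock', 0.85, array([341.8, 217.8])), ('recess_pads', 0.81, array([341.5, 212.8])), ('recess_floor', 0.71, array([337.9, 212.6]))]
top 209 [342.0766 215.134 ] [341.5203 213.1354] ((342.35296630859375, 215.41177368164062), (26.678918838500977, 20.858062744140625), 75.96376037597656)
[[330.3, 203.7], [347.4, 199.2], [352.6, 222.4], [335.7, 226.9]]
[ 0.4369 -0.3054  0.1458] 0.049956907602026694 10.2
```

View pics/c5.png

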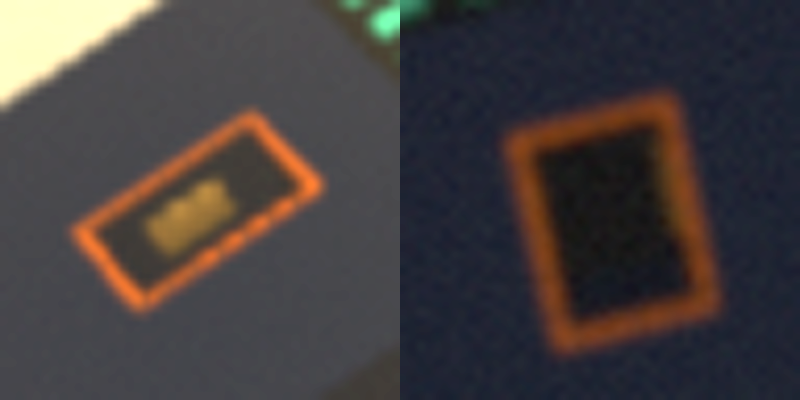

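Run:
```python
from go import *
P={n:cam(n) for n in('side','top')}
print(tri([(P['top'],(342.2,215.2)),(P['side'],(342.3,242.65))]))
for n,xy in(('top',(342.2,215.2)),('side',(342.3,242.65))): print(n,atz(P[n],xy,.078))
T=np.array([(105,130),(280,92),(320,312),(163,355)])/8.333-.5+[317,189]
S=np.array([(250,108),(325,185),(140,313),(72,232)])/8.333-.5+[319,218]
C=[(1,1),(1,-1),(-1,-1),(-1,1)];CS=C
CS=[(1,1),(1,-1),(-1,-1),(-1,1)]
def f(v,which):
    L=lambda c:np.c_[np.array(c)*[v[3],v[4]],np.zeros(4)]
    o=[]
    if 't' in which:o.append((proj(P['top'],dockX(v,L(C)))-T).ravel())
    if 's' in which:o.append((proj(P['side'],dockX(v,L(CS)))-S).ravel())
    return np.concatenate(o)
for w in('t','s','ts'):
    r=least_squares(f,[.59,-.05,.25,.024,.017],args=(w,),x_scale=[.01,.01,.1,.01,.01]);print(w,r.x,r.fun.round(1))
# tool-based calibration check: finger/TCP visible?
print(robot.read_state()['tool_pos'],proj(P['top'],robot.read_state()['tool_pos']))
```

```text
(array([ 0.5906, -0.0527,  0.0794]), [np.float64(0.6), np.float64(0.6)])
top [ 0.5901 -0.0527  0.078 ]
side [ 0.5916 -0.0505  0.078 ]
t [ 0.59   -0.0534  0.2371  0.0268  0.019 ] [ 0.5  0.2 -0.4 -0.2  0.4  0.1 -0.5 -0.1]
s [ 0.5912 -0.05    0.2717  0.0256  0.0187] [ 0.   0.1  0.   0.   0.1 -0.1 -0.1 -0. ]
ts [ 0.5904 -0.0527  0.2483  0.0261  0.019 ] [ 0.1  0.5 -0.9 -0.2  0.1 -0.6 -0.8 -0.6  0.4  0.7  0.1  0.9 -0.6  0.9
 -0.5  0.7]
[ 0.437  -0.3056  0.1462] [[492.0088 297.7316]]
```

```bash
sed -i 's/^D=.*/D=np.array([.5905,-.0522,.25])/' go.py
python3 - <<'E'
from go import *
plan(np.array([.435,.304,.1]),.375)
E
```

```text
target [0.435 0.304 0.1  ] roll -0.125 offset cm after roll [-22.1383  56.7933   4.6487] q6 -2.5273173426046593 t 10.3
```

>>> step_arm:
  deltas:
    - {"offset": [-1.24,4.92,0],"roll": 0}
    - {"offset": [-1.24,4.92,0],"roll": 0}
    - {"offset": [-1.24,4.92,0],"roll": 0}
    - {"offset": [-1.24,4.92,0],"roll": 0}
    - {"offset": [-1.24,4.92,0],"roll": 0}
    - {"offset": [-1.24,4.92,0],"roll": 0}
    - {"offset": [-1.24,4.92,0],"roll": 0}
    - {"offset": [-1.24,4.92,0],"roll": 0}
    - {"offset": [-1.24,4.92,0],"roll": 0}
    - {"offset": [-1.24,4.92,0],"roll": 0}
    - {"offset": [-1.24,4.92,0],"roll": 0}
    - {"offset": [-1.24,4.92,0],"roll": 0}

```text
t: 11.8
tool_pos: [0.435, 0.305, 0.1467]
orientation: [-0.392, 3.117, 0.0]
force: [1.3, 0.1, -0.6]
opening: 0.0499
```

>>> step_arm:
  deltas:
    - {"offset": [0,0,0],"roll": -0.125}
    - {"offset": [0,0,0],"roll": 0}
    - {"offset": [0,0,0],"roll": 0}

```text
t: 12.18
tool_pos: [0.4352, 0.3027, 0.1466]
orientation: [0.581, -3.087, 0.0]
force: [0.0, -0.2, -0.7]
opening: 0.0498
```

Run:
```python
from go import *
plan(np.array([.435,.304,.026]),.375)
P={n:cam(n) for n in('side','top')}
for t in('module','module_top'):
  for n,p in P.items():
    print(t,n,[(round(d['score'],2),np.round(d['xy'],1)) for d in cams.pinpoint(p,t)[:3]], proj(p,[.435,.304,.042]).round(1))
a=P['top']['pixels'][260:340,110:220];b=P['side']['pixels'][120:240,180:320]
cv2.imwrite('pics/c6.png',cv2.cvtColor(np.clip(np.hstack([cv2.resize(a,(400,300),interpolation=2),cv2.resize(b,(400,300),interpolation=2)])*1.5,0,255).astype(np.uint8),cv2.COLOR_RGB2BGR))
```

```text
target [0.435 0.304 0.026] roll -0.003 offset cm after roll [-0.0267  0.1279 12.0577] q6 -1.4317500678065804 t 12.175
module side [(0.67, array([263.6, 218.1])), (0.53, array([259. , 200.6]))] [[254.9 186.5]]
module top [(0.94, array([205.6, 295.1]))] [[152.  301.2]]
module_top side [(0.85, array([262.7, 204.3])), (0.63, array([254.3, 188.4]))] [[254.9 186.5]]
module_top top [(0.74, array([204.2, 291.9]))] [[152.  301.2]]
```

View pics/c6.png

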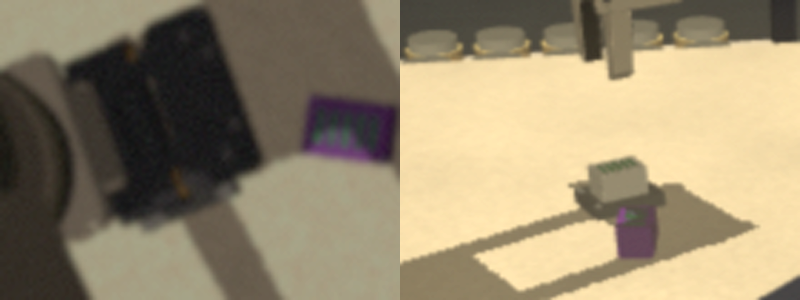

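>>> step_arm:
  deltas:
    - {"offset": [0,0.1,3],"roll": 0}
    - {"offset": [0,0,3],"roll": 0}
    - {"offset": [0,0,2.5],"roll": 0}
    - {"offset": [0,0,1.5],"roll": 0}
    - {"offset": [0,0,1],"roll": 0}
    - {"offset": [0,0,1],"roll": 0}
    - {"offset": [0,0,0],"roll": 0}
  fingers: 6

```text
t: 13.35
tool_pos: [0.4346, 0.304, 0.0262]
orientation: [0.586, -3.086, 0.0]
force: [-0.3, -0.6, -0.0]
opening: 0.0602
```

>>> step_arm:
  deltas:
    - {"offset": [0,0,0],"roll": 0}
    - {"offset": [0,0,0],"roll": 0}
    - {"offset": [0,0,0],"roll": 0}
    - {"offset": [0,0,0],"roll": 0}
    - {"offset": [0,0,0],"roll": 0}
  fingers: 0
  grip_force: 12

```text
t: 13.98
tool_pos: [0.435, 0.3043, 0.027]
orientation: [-0.586, 3.086, 0.0]
force: [-0.4, -0.0, 3.0]
opening: 0.0296
```

>>> step_arm:
  deltas:
    - {"offset": [0,0,-1],"roll": 0}
    - {"offset": [0,0,-3],"roll": 0}
    - {"offset": [0,0,-4],"roll": 0}
    - {"offset": [0,0,-4],"roll": 0}
    - {"offset": [0,0,-1],"roll": 0.128}
    - {"offset": [0,0,0],"roll": 0}
    - {"offset": [0,0,0],"roll": 0}

```text
t: 14.85
tool_pos: [0.4343, 0.3037, 0.1558]
orientation: [0.391, -3.116, 0.001]
force: [-0.4, 0.0, -0.1]
opening: 0.0298
```

Run:
```python
from go import *
print(robot.read_state()['opening'],robot.read_state()['tool_pos'])
X=dockX(D,[-.0554,0,.040])[0]; plan(X,D[2])
```

```text
0.02980221766835845 [0.4343 0.3037 0.1558]
target [ 0.5255 -0.0688  0.0908] roll -0.0 offset cm after roll [  0.3723 -38.35     6.5117] q6 -1.3069905794595775 t 14.85
```

>>> step_arm:
  deltas:
    - {"offset": [0.05,-4.8,0],"roll": 0}
    - {"offset": [0.05,-4.8,0],"roll": 0}
    - {"offset": [0.05,-4.8,0],"roll": 0}
    - {"offset": [0.05,-4.8,0],"roll": 0}
    - {"offset": [0.05,-4.8,0],"roll": 0}
    - {"offset": [0.05,-4.8,0],"roll": 0}
    - {"offset": [0.04,-4.8,0],"roll": 0}
    - {"offset": [0.03,-4.75,1],"roll": 0}
    - {"offset": [0,0,3],"roll": 0}
    - {"offset": [0,0,2.5],"roll": 0}
    - {"offset": [0,0,0],"roll": 0}
    - {"offset": [0,0,0],"roll": 0}

```text
t: 16.35
tool_pos: [0.5251, -0.0685, 0.092]
orientation: [0.389, -3.117, -0.0]
force: [0.2, 0.1, -0.3]
opening: 0.0297
```

>>> step_arm:
  deltas:
    - {"offset": [-0.21,0,0.45],"roll": 0}
    - {"offset": [-0.1,0,0.22],"roll": 0}
    - {"offset": [-0.08,0,0.18],"roll": 0}
    - {"offset": [0,0,0],"roll": 0}

```text
t: 16.85
tool_pos: [0.5288, -0.0676, 0.0831]
orientation: [0.388, -3.117, -0.0]
force: [-1.1, 0.2, -0.2]
opening: 0.0296
```

>>> step_arm:
  deltas:
    - {"offset": [-0.08,0,0.18],"roll": 0}
    - {"offset": [-0.08,0,0.18],"roll": 0}
    - {"offset": [-0.08,0,0.18],"roll": 0}
    - {"offset": [-0.04,0,0.09],"roll": 0}
    - {"offset": [0,0,0],"roll": 0}

```text
t: 17.48
tool_pos: [0.5312, -0.0671, 0.0777]
orientation: [0.387, -3.116, -0.0]
force: [-7.9, 0.9, 10.4]
opening: 0.0297
```

>>> step_arm:
  deltas:
    - {"offset": [-0.04,0,0.09],"roll": 0}
    - {"offset": [-0.04,0,0.09],"roll": 0}
    - {"offset": [0,0,0],"roll": 0}

```text
t: 17.85
tool_pos: [0.5318, -0.0669, 0.0761]
orientation: [0.387, -3.116, -0.0]
force: [-9.3, 0.9, 12.5]
opening: 0.0298
```

Run:
```python
from go import *
s=robot.read_state(); print(s['tool_pos'],(s['tool_pos']-[D[0],D[1],.078])@Rd(D[2])*1000,s['force'],s['wrist_torque'])
b=cam('side')['pixels'][200:300,270:400]
cv2.imwrite('pics/c7.png',cv2.cvtColor(np.clip(cv2.resize(b,(780,600),interpolation=2)*1.5,0,255).astype(np.uint8),cv2.COLOR_RGB2BGR))
```

```text
[ 0.5318 -0.0669  0.0761] [-55.6248   0.2819  23.8683] [-9.3299  0.8608 12.5469] [0.2665 1.6368 0.0848]
```

View pics/c7.png

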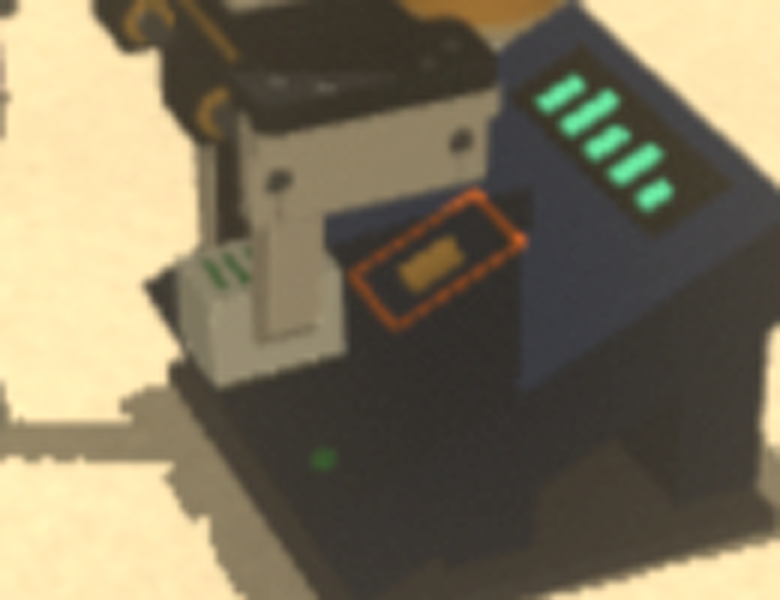

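Contact is made: the module's upslope edge is on the face, with the fingers slightly upslope of its centre, and it is only just starting to tilt. I'll press on.

>>> step_arm:
  deltas:
    - {"offset": [-0.04,0,0.09],"roll": 0}
    - {"offset": [-0.04,0,0.09],"roll": 0}
    - {"offset": [0,0,0],"roll": 0}
  grip_force: 10

```text
t: 18.27
tool_pos: [0.5327, -0.0666, 0.0741]
orientation: [0.387, -3.116, -0.0]
force: [-7.8, 0.7, 9.4]
opening: 0.0298
```

>>> step_arm:
  deltas:
    - {"offset": [-0.04,0,0.09],"roll": 0}
    - {"offset": [-0.04,0,0.09],"roll": 0}
    - {"offset": [0,0,0],"roll": 0}

```text
t: 18.65
tool_pos: [0.5335, -0.0664, 0.0723]
orientation: [0.387, -3.116, -0.0]
force: [-8.0, 0.5, 10.0]
opening: 0.0302
```

Run:
```python
from go import *
s=robot.read_state(); print(s['tool_pos'],(s['tool_pos']-[D[0],D[1],.078])@Rd(D[2])*1000,s['force'],s['wrist_torque'])
b=cam('side')['pixels'][200:300,270:400]
cv2.imwrite('pics/c8.png',cv2.cvtColor(np.clip(cv2.resize(b,(780,600),interpolation=2)*1.5,0,255).astype(np.uint8),cv2.COLOR_RGB2BGR))
```

```text
[ 0.5335 -0.0664  0.0723] [-55.6691   0.3326  19.7043] [-7.9851  0.523   9.9514] [0.2698 1.3092 0.0934]
```

View pics/c8.png

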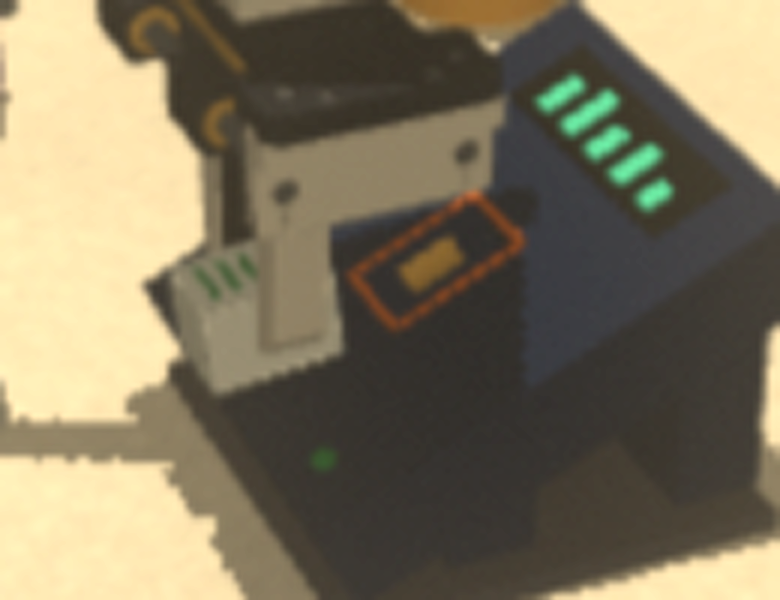

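The module is slipping up through the fingers rather than tilting, because the reaction force passes through the pads. Instead I'll put it back in the cradle, regrip near its top, and lever it over against the cradle wall.

>>> step_arm:
  deltas:
    - {"offset": [0.4,0,-0.9],"roll": 0}
    - {"offset": [0.4,0,-2.5],"roll": 0}
    - {"offset": [0,1,-4],"roll": 0}
    - {"offset": [0,4,-1.5],"roll": 0}
    - {"offset": [0,4.8,0],"roll": 0}
    - {"offset": [0,4.8,0],"roll": 0}
    - {"offset": [0,4.8,0],"roll": 0}
    - {"offset": [0,4.8,0],"roll": 0}
    - {"offset": [0,4.8,0],"roll": 0}
    - {"offset": [0,4.8,0],"roll": 0}
    - {"offset": [0,4.5,0],"roll": -0.128}
    - {"offset": [0,0,0],"roll": 0}
  grip_force: 15

```text
t: 20.2
tool_pos: [0.4314, 0.3055, 0.1607]
orientation: [-0.594, 3.085, 0.001]
force: [-0.1, -0.7, -1.3]
opening: 0.0298
```

Run:
```python
from go import *
s=robot.read_state(); print(s['tool_pos'],s['force'])
X=np.array([.435,.3043,.04])+.001*np.array([np.cos(.375),np.sin(.375),0]); plan(X,.375)
```

```text
[0.4314 0.3055 0.1607] [-0.1282 -0.718  -1.2524]
target [0.4359 0.3047 0.04  ] roll 0.005 offset cm after roll [-0.3862 -0.2481 12.071 ] q6 -1.432438128417585 t 20.2
```

>>> step_arm:
  deltas:
    - {"offset": [-0.39,-0.25,3],"roll": 0.005}
    - {"offset": [0,0,4],"roll": 0}
    - {"offset": [0,0,3],"roll": 0}
    - {"offset": [0,0,1.5],"roll": 0}
    - {"offset": [0,0,0.7],"roll": 0}
    - {"offset": [0,0,0.5],"roll": 0}
    - {"offset": [0,0,0],"roll": 0}

```text
t: 21.08
tool_pos: [0.4375, 0.3023, 0.0341]
orientation: [-0.578, 3.087, 0.0]
force: [0.0, 0.1, -0.9]
opening: 0.0298
```

>>> step_arm:
  deltas:
    - {"offset": [0,0,0.3],"roll": 0}
    - {"offset": [0,0,0.2],"roll": 0}
    - {"offset": [0,0,0],"roll": 0}

```text
t: 21.45
tool_pos: [0.4369, 0.3023, 0.0284]
orientation: [-0.578, 3.088, 0.0]
force: [-0.1, 1.1, -1.6]
opening: 0.0299
```

>>> step_arm:
  deltas:
    - {"offset": [0,0.25,0],"roll": 0}
    - {"offset": [0,0,0.2],"roll": 0}
    - {"offset": [0,0,0.2],"roll": 0}
    - {"offset": [0,0,0],"roll": 0}

```text
t: 21.95
tool_pos: [0.4367, 0.3048, 0.0251]
orientation: [-0.578, 3.087, 0.001]
force: [0.5, 0.1, 2.4]
opening: 0.0297
```

>>> step_arm:
  deltas:
    - {"offset": [0,0,0.15],"roll": 0}
    - {"offset": [0,0,0.15],"roll": 0}
    - {"offset": [0,0,0],"roll": 0}

```text
t: 22.32
tool_pos: [0.4381, 0.3053, 0.0231]
orientation: [-0.577, 3.084, 0.002]
force: [3.0, 0.7, 7.2]
opening: 0.0298
```

>>> step_arm:
  deltas:
    - {"offset": [0,0,0],"roll": 0}
    - {"offset": [0,0,0],"roll": 0}
    - {"offset": [0,0,0],"roll": 0}
    - {"offset": [0,0,-1],"roll": 0}
    - {"offset": [0,0,-3],"roll": 0}
    - {"offset": [0,0,0],"roll": 0}
  fingers: 5

```text
t: 23.08
tool_pos: [0.4382, 0.3056, 0.0646]
orientation: [-0.577, 3.083, 0.003]
force: [0.4, 1.2, -0.5]
opening: 0.0501
```

Run:
```python
from go import *
s=robot.read_state(); print(s['tool_pos'],s['force'])
p=cam('side'); b=p['pixels'][150:230,210:310]
cv2.imwrite('pics/c9.png',cv2.cvtColor(np.clip(cv2.resize(b,(750,600),interpolation=2)*1.5,0,255).astype(np.uint8),cv2.COLOR_RGB2BGR))
Y=R.from_euler('z',.375).as_matrix()
pt=np.array([[a*.022,-.015,z] for a in(-1,1) for z in(.011,.042)])
for v in([.435,.304,0],): print(((proj(p,pt@Y.T+v)+.5-[210,150])*7.5).round())
```

```text
[0.4382 0.3056 0.0646] [ 0.4109  1.1707 -0.5045]
[[305. 393.]
 [297. 310.]
 [425. 362.]
 [419. 279.]]
```

View pics/c9.png

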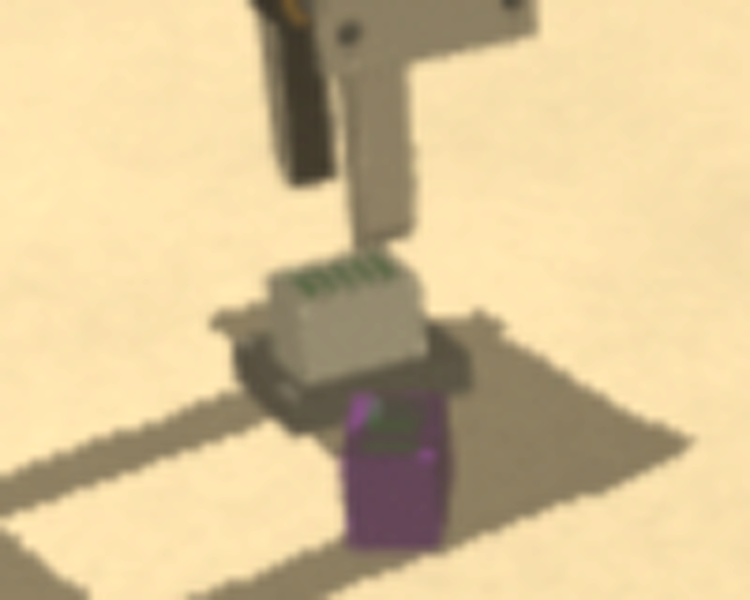

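The module stands upright in the cradle, bottom edge (300,385)–(428,355). The tool sits about 3.5 mm towards +x of its centre. I'll regrip nearer the top, centred, and lever it over.

>>> step_arm:
  deltas:
    - {"offset": [0.35,0,0],"roll": 0}
    - {"offset": [0,0,1.5],"roll": 0}
    - {"offset": [0,0,1],"roll": 0}
    - {"offset": [0,0,0.7],"roll": 0}
    - {"offset": [0,0,0],"roll": 0}
    - {"offset": [0,0,0],"roll": 0}

```text
t: 23.88
tool_pos: [0.433, 0.3033, 0.0296]
orientation: [-0.578, 3.088, 0.0]
force: [-0.0, 0.5, -0.4]
opening: 0.0497
```

>>> step_arm:
  deltas:
    - {"offset": [0,0,0],"roll": 0}
    - {"offset": [0,0,0],"roll": 0}
    - {"offset": [0,0,0],"roll": 0}
    - {"offset": [0,0,0],"roll": 0}
  fingers: 0
  grip_force: 12

```text
t: 24.38
tool_pos: [0.433, 0.3033, 0.0298]
orientation: [-0.578, 3.087, 0.0]
force: [-0.7, -0.3, 2.6]
opening: 0.03
```

>>> step_arm:
  deltas:
    - {"offset": [0.15,0,0],"roll": 0}
    - {"offset": [0.1,0,0],"roll": 0}
    - {"offset": [0,0,0],"roll": 0}

```text
t: 24.75
tool_pos: [0.431, 0.3025, 0.0298]
orientation: [-0.578, 3.087, 0.001]
force: [3.3, 0.6, 1.3]
opening: 0.0298
```

>>> step_arm:
  deltas:
    - {"offset": [0.27,0,-0.16],"roll": 0}
    - {"offset": [0.28,0,-0.13],"roll": 0}
    - {"offset": [0,0,0],"roll": 0}

```text
t: 25.12
tool_pos: [0.4254, 0.3003, 0.0327]
orientation: [-0.578, 3.087, 0.0]
force: [4.1, 1.7, 1.3]
opening: 0.0296
```

>>> step_arm:
  deltas:
    - {"offset": [0.29,0,-0.11],"roll": 0}
    - {"offset": [0.27,0,-0.1],"roll": 0}
    - {"offset": [0.3,0,-0.06],"roll": 0}
    - {"offset": [0,0,0],"roll": 0}

```text
t: 25.62
tool_pos: [0.4169, 0.297, 0.035]
orientation: [0.578, -3.087, 0.0]
force: [2.6, 1.8, 1.7]
opening: 0.03
```

```bash
cat > tilt.py <<'E'
from go import *
def tiltfit(yaw,dx=0):
    s=robot.read_state(); p=cam('side',None); im=p['pixels'].astype(int)
    TC=s['tool_pos']
    m=None
    cs=cams.silhouettes(p,'module'); c0=proj(p,TC)[0]
    d=min(cs,key=lambda d:np.hypot(*(np.array(d['xy'])-c0))); q=np.argwhere(d['mask'])
    print('mask',d['score'],d['xy'],c0,len(q))
    B=box(.044,.03,.003,.034); best=[]
    def f(v,full=False):
        Q=R.from_euler('z',yaw)*R.from_euler('y',-v[0])
        X=(B-[0,0,.017])@Q.as_matrix().T+TC+R.from_euler('z',yaw).apply([v[1],0,v[2]])
        a=soft(p,X); return np.abs(a-d['mask'])[d['mask']|(a>0)].sum()/len(q)
    for t0 in(0,.2,.44,.6):
        r=minimize(f,[t0,0,0],method='Nelder-Mead',options=dict(initial_simplex=[[t0,0,0],[t0+.2,0,0],[t0,.006,0],[t0,0,.006]],maxfev=200)); best.append((round(r.fun,3),np.degrees(r.x[0]).round(1),(r.x[1:]*1000).round(1)))
    print(sorted(best,key=lambda b:b[0]),s['force'],s['tool_pos'],s['t'])
E
python3 -c "
from tilt import *
tiltfit(.375)"
```

```text
mask 0.64 [256.3, 192.1] [247.9738 190.7668] 186
[(np.float64(0.712), np.float64(28.7), array([12.4, -2.7])), (np.float64(0.715), np.float64(29.3), array([12.8, -2.7])), (np.float64(0.716), np.float64(28.5), array([12.5, -2.4])), (np.float64(0.777), np.float64(8.7), array([12.7, -7.3]))] [2.5644 1.779  1.6798] [0.4169 0.297  0.035 ] 25.625
```

>>> step_arm:
  deltas:
    - {"offset": [0.05,0,-1],"roll": 0}
    - {"offset": [0,0,-3],"roll": 0}
    - {"offset": [0,0,-4],"roll": 0}
    - {"offset": [0,0,-4],"roll": 0}
    - {"offset": [0,0,0],"roll": 0.128}
    - {"offset": [0,0,0],"roll": 0}
    - {"offset": [0,0,0],"roll": 0}

```text
t: 26.6
tool_pos: [0.4159, 0.2965, 0.1541]
orientation: [0.383, -3.116, 0.001]
force: [-0.0, -0.3, -1.4]
opening: 0.0296
```

Run:
```python
from tilt import *
s=robot.read_state();print(s['tool_pos'],s['opening'],s['force'])
p=cam('side'); np.save('sideimg.npy',p['pixels']); c=proj(p,s['tool_pos'])[0].astype(int);print(c)
g=p['pixels'][c[1]-16:c[1]+20,c[0]-24:c[0]+24].astype(int)
print(s['t']); 
for row in g: print(''.join('G' if (v[1]>v[0]+8) else '%X'%min(15,int(v.sum()/3/12)) for v in row))
d=[d for d in cams.silhouettes(p,'module')]; print([(x['score'],x['xy'],x['mask'].sum()) for x in d])
```

```text
[0.4159 0.2965 0.1541] 0.029641815023231304 [-0.0318 -0.2571 -1.4359]
[243 145]
26.6
444443333333444455423456666666444445566666666666
444444433334455555423456666666444446666666666666
555544343344566665533456666666544446666666666666
666544434445666665533456666666544446666666666666
666654444445666666533456666666544456666676666666
666654444445666666533456666666655576667777777776
666555444445666766533356666666666787667777777776
666667544457667776543356666666656788777777777777
666667544468777776543356666666645778777787777777
666677544457777776543356666666656777777776666666
777765444446677776543356666666656777766666666777
7766555566666666665545566666666677777788888999AA
66666679AA9776777665566666666666777778ABBBBBBBBC
7777789BBBBA99AAA865456566666666777778ABBCCCCCCC
AAAAAABBBBBBBBBBA8664456666666667777778ABCCCCCCC
BBBBBBBBBBBBBBBBB86654566666666677777779BCCCCCCC
BBBBBBBBBBBBBBBBBA7666666666666677777778ABCCCCCC
BBBBBBBBBBBBBBBBBB96776666665556777777779BCCCCCC
BBBBBBBBBBBBBBBBBBA8776555555556777777778ACCCCCC
BBBBBBBBBBBBBBBBCCBA7765555556677777777669BCCCCB
BBBBBBBBBBBBBCCCCCCB877666666677777777768BCCCCCC
BCBBBCCCCBBBBCCCCCCBA7777777777777776668ACCCCCCC
CCCCCCCCCCCCCCCCCCCCBA7777777777776568ABCCCCCCCC
CCCCCBCCCCCCCCBCCCCCCB877777777776679BCCCCCCCCCC
CCCCCCCCCCCCCBBCCCCBBBA877777776668ABCCCCCCCCCCC
CCCCCCCCCCCCCCBCCCCCCCBA777777767ABCCCCCCCCCCCCC
CCCCCCCCCCCCCCCCCCCCCCCB87776668ABCCCCCCCCCCCCCC
CCCCCCCCCCCCCCCCCCCCCCCBA97668ABBCCCCCCCCCCCCCCC
CCCCCCCCCCBBCCBCCCCCCCCCBB978ABCCCCCCCCCCCCCCCCC
CCCCCCCCCCCBBBBBBCCCCCCCCBBABBCCCCCCCCCCCCCCCCCC
CCCCCCCCCCCCCBCCBCCCCCCCCCCBBCCCCCCCCCCCCCCCCCCC
CCCCCCCCCCCCCCBCCCCCCCCCCCCCBCCCCCCCCCCCCCCCCCCC
CCCCCCCCCCCCCCBCCCCCCCCCCBCBBBCCCCCCCCCCCCCCCCCB
CCCCCCCCCCBBBBBCCCCCCCCBBBBCCCCCCCCCCCCCCCCBBCCB
CCCCCCCCCCBBBBBCCCCBBBBBBBBCCCCCCCCBBCCCCBBBBBBB
CCCCCCCCCCBCBBCCCCCCBBBBBCCCCBCBBBBBCCCCBBBBBBBB
[(0.54, [253.3, 147.9], np.int64(237)), (0.5, [263.9, 210.8], np.int64(287))]
```

Run:
```python
from go import *
s=robot.read_state(); p=cam('side'); T=s['tool_pos']
import itertools
for th in(15,20,25,30,35):
    Q=(R.from_euler('z',.25)*R.from_euler('y',-np.radians(th))).as_matrix()
    # box lower edge (z=3) near face; left side edge; place at tool
    pts=np.array([[-.022,-.015,.003],[.022,-.015,.003],[-.022,-.015,.034]])-[0,0,.02]
    q=proj(p,pts@Q.T+T); a=q[1]-q[0];b=q[2]-q[0]; pl=proj(p,(np.array([[-.02,-.013,0],[.02,-.013,0]])-[0,0,.02])@Q.T+T);c=pl[1]-pl[0]
    print(th,'bottom',a.round(1),round(a[1]/a[0],2),'plug',c.round(1),round(c[1]/c[0],2),'side',b.round(1),round(b[1]/b[0],2),'low',q[0].round(1),pl[0].round(1))
im=np.load('sideimg.npy').astype(float).sum(2); 
# subpixel edge of left side: rows 143..155 bright->dark
L=[]
for r in range(144,156):
    row=im[r,228:252]; g=np.diff(row); k=np.argmin(g); L.append((228+k+.5,r))
Bm=[]
for c in range(247,260):
    col=im[140:165,c]; g=np.diff(col); k=np.argmax(g); Bm.append((c,140+k+.5))
print(np.polyfit([l[1] for l in L],[l[0] for l in L],1),L); print(np.polyfit([b[0] for b in Bm],[b[1] for b in Bm],1),Bm)
```

```text
15 bottom [16.9 -7.3] -0.43 plug [15.3 -6.6] -0.43 side [ -4.6 -11.4] 2.49 low [238.9 157.9] [239.9 158.4]
20 bottom [16.3 -8.7] -0.53 plug [14.8 -7.9] -0.53 side [ -5.6 -10.9] 1.95 low [239.8 158.3] [240.8 158.7]
25 bottom [ 15.5 -10. ] -0.64 plug [14.1 -9. ] -0.64 side [ -6.6 -10.3] 1.57 low [240.7 158.7] [241.8 158.9]
30 bottom [ 14.7 -11.2] -0.76 plug [ 13.3 -10.1] -0.76 side [-7.5 -9.6] 1.28 low [241.6 158.9] [242.8 159. ]
35 bottom [ 13.7 -12.3] -0.9 plug [ 12.5 -11.2] -0.9 side [-8.4 -8.9] 1.06 low [242.6 159.1] [243.8 159.1]
[  0.6329 144.6364] [(np.float64(235.5), 144), (np.float64(236.5), 145), (np.float64(237.5), 146), (np.float64(237.5), 147), (np.float64(238.5), 148), (np.float64(238.5), 149), (np.float64(239.5), 150), (np.float64(240.5), 151), (np.float64(240.5), 152), (np.float64(241.5), 153), (np.float64(242.5), 154), (np.float64(242.5), 155)]
[ -0.6099 307.4945] [(247, np.float64(156.5)), (248, np.float64(156.5)), (249, np.float64(155.5)), (250, np.float64(155.5)), (251, np.float64(154.5)), (252, np.float64(153.5)), (253, np.float64(153.5)), (254, np.float64(152.5)), (255, np.float64(151.5)), (256, np.float64(151.5)), (257, np.float64(150.5)), (258, np.float64(150.5)), (259, np.float64(149.5))]
```

Run:
```python
from go import *
s=robot.read_state(); p=cam('side'); T=s['tool_pos']; Y=R.from_euler('z',.25).as_matrix()
print((proj(p,np.array([[a,b,z] for z in(0,.02) for b in(-.015,-.0325) for a in(-.0075,.0075)])@Y.T+T)-[219,129]).round(1))
im=p['pixels'].astype(int)
print([tuple(im[r,c]) for r,c in((133,245),(133,247),(150,252),(147,247),(140,245))])
for r in range(129,152): print(r-129,' '.join('%3d'%(im[r,c].sum()//3) for c in range(236,264)))
```

```text
[[22.9 19.4]
 [29.1 18.5]
 [24.9 22. ]
 [31.1 21. ]
 [22.1 11.4]
 [28.4 10.4]
 [24.1 13.8]
 [30.4 12.8]]
[(np.int64(92), np.int64(83), np.int64(64)), (np.int64(92), np.int64(83), np.int64(65)), (np.int64(99), np.int64(92), np.int64(74)), (np.int64(75), np.int64(68), np.int64(53)), (np.int64(94), np.int64(84), np.int64(65))]
0  64  57  35  38  56  68  79  78  79  79  79  79  75  60  49  48  48  52  61  68  72  73  74  76  76  75  76  76
1  68  63  36  37  53  67  79  80  79  79  80  79  75  63  50  48  49  58  72  75  76  76  77  76  77  76  77  76
2  70  65  37  36  50  64  81  79  80  79  79  79  77  67  50  47  49  59  74  77  77  76  76  77  77  76  77  77
3  71  66  41  36  51  68  80  80  80  79  80  80  77  67  51  49  49  57  74  76  78  77  77  77  77  77  77  77
4  72  66  43  35  49  69  82  80  79  79  80  80  79  74  53  54  51  62  74  79  82  82  82  82  83  83  83  83
5  73  66  48  35  47  71  86  81  80  80  79  80  81  82  72  70  69  84  78  80  83  85  86  87  87  88  87  86
6  77  66  49  35  46  69  82  80  80  80  80  80  81  82  79  79  82  94  89  81  83  85 
[... 1160 characters left out ...]
44 146 146
17 139 122  86  87  93  84  73  77  75  74  72  70  70  70  77  86  87  87  88  87  87  88  91 105 126 144 146 146
18 143 133 103  95  92  84  70  68  67  67  66  65  65  69  79  87  88  88  87  88  88  88  89  97 123 145 146 146
19 144 141 126 100  88  83  71  66  66  68  72  73  77  81  85  87  87  88  88  88  88  88  83  83 115 144 146 146
20 144 144 140 122  89  84  79  80  80  82  83  83  85  87  87  88  87  88  88  88  88  87  73  98 133 146 147 147
21 145 145 143 133 102  89  86  87  87  87  88  87  88  88  88  88  88  88  86  82  74  80  97 131 145 147 147 147
22 145 145 145 141 123  89  87  88  88  88  88  88  88  88  89  88  88  83  72  76  97 124 134 145 147 147 146 146
```

The measured tilt is about 24.5°, which matches the dock. Now I hover over the recess.

Run:
```python
from go import *
plan(dockX(D,[-.0047,0,.045])[0],D[2])
```

```text
target [ 0.5679 -0.058   0.1168] roll -0.007 offset cm after roll [ -5.9122 -38.1119   3.7639] q6 -1.2952423074946569 t 26.8
```

>>> step_arm:
  deltas:
    - {"offset": [-0.6,-4.5,0],"roll": -0.007}
    - {"offset": [-0.7,-4.8,0],"roll": 0}
    - {"offset": [-0.7,-4.8,0],"roll": 0}
    - {"offset": [-0.7,-4.8,0],"roll": 0}
    - {"offset": [-0.8,-4.8,0],"roll": 0}
    - {"offset": [-0.8,-4.8,0],"roll": 0}
    - {"offset": [-0.8,-4.8,0],"roll": 0}
    - {"offset": [-0.8,-4.8,0],"roll": 0}
    - {"offset": [0,0,2],"roll": 0}
    - {"offset": [0,0,1.7],"roll": 0}
    - {"offset": [0,0,0],"roll": 0}
    - {"offset": [0,0,0],"roll": 0}

```text
t: 28.3
tool_pos: [0.5675, -0.0568, 0.1181]
orientation: [0.393, -3.117, -0.0]
force: [1.1, 0.2, -0.8]
opening: 0.0295
```

```bash
cat > where.py <<'E'
from go import *
s=robot.read_state(); print('t',s['t'],'dock mm',(s['tool_pos']-[D[0],D[1],.078])@Rd(D[2])*1000,'F dock',s['force']@Rd(D[2]),'Tq',s['wrist_torque'],'open',s['opening'])
E
python3 - <<'E'
import where
from go import *
plan(dockX(D,[-.0047,0,.035])[0],D[2])
p=cam('side');
T=robot.read_state()['tool_pos']
print([(t,[(round(d['score'],2),np.round(d['xy'],1)) for d in cams.pinpoint(p,t)[:3]]) for t in('module','module_top','dock','recess_pads')])
q=lambda X:proj(p,dockX(D,X)).round(1).tolist()
print('pred rim',q([[-.0228,-.0158,0],[.0228,-.0158,0]]), 'pred module near lower',q([[-.022,-.015,.011+.003],[.022,-.015,.014]]))
c=proj(p,T)[0].astype(int); print(c)
im=p['pixels'].astype(int)
for r in range(c[1]-14,c[1]+34): print(r,''.join('o' if im[r,k,0]>im[r,k,1]*1.5 and im[r,k,0]>60 else 'G' if im[r,k,1]>im[r,k,0]+8 else '%X'%min(15,int(im[r,k].sum()/36)) for k in range(c[0]-30,c[0]+34)))
print(c[0]-30)
E
```

```text
t 28.3 dock mm [-4.3163  1.2777 46.2451] F dock [ 0.6427 -0.1053 -1.1987] Tq [ 0.0534 -0.0216  0.0652] open 0.029537160828144907
target [ 0.572  -0.0569  0.1077] roll 0.001 offset cm after roll [-0.4408 -0.128   1.0352] q6 -2.0112243355596773 t 28.3
[('module', [(0.81, array([339.9, 235. ])), (0.53, array([263. , 218.2]))]), ('module_top', [(0.87, array([263.5, 205.5])), (0.68, array([331.8, 224.2])), (0.61, array([343.7, 247.9]))]), ('dock', [(0.86, array([338.3, 245.4]))]), ('recess_pads', [(0.93, array([343.5, 246.8]))])]
pred rim [[335.5, 254.0], [355.4, 240.6]] pred module near lower [[332.8, 248.5], [352.2, 235.5]]
[330 227]
213 CCCCCCCCCCCCCCCCCCCBA6663333334556776776778B9753333333333333233G
214 CCCCCCCCCCCCCCCCCCCCA6663333334556776766777854333333333333223GGG
215 CCCCCCCCCCCCCCCCCCCB9666333333455677677677765333333333333223GGGG
216 CCCCCCCCCCCCCCCCCCCB966633333355567677767776643333333333223GGGGG
217 CCCCCCCCCCCCCCCCCCCCA66633333455567767667777664333333333223GGGGG
218 CCCCCCCCCCCCCCCCCCCCB766333466656667666677776764333333333323GGGG
219 CCCCCCCCCCCCCCCCCCCCB8663456666556777766667
[... 2154 characters left out ...]
222222
251 33333333333333333333333333232233oo33233ooo3222222222222222222222
252 333333333333333333333333332222233oo333ooo32222222222222222222222
253 3333333343333333333333332223222233ooooo3222222222222222222222222
254 33334443333333333333333332232322223oo332222222222222222222222222
255 3444444333333333333333332222222222333222222222222222222222222222
256 4443443333333333333333332323222222222222222222222222222222222222
257 5444434333333333333333332322222222222222222222222222222222222222
258 6444443433333333333333333322222222222222222222222222222222222222
259 7434443433333333333333332222222222222222222222222222222222222222
260 5433433433333333333333333222222222222222222222222222222222222222
300
```

>>> step_arm:
  deltas:
    - {"offset": [0.42,-0.12,-0.1],"roll": 0}
    - {"offset": [0,0,0],"roll": 0}
    - {"offset": [-0.3,0,0.64],"roll": 0}
    - {"offset": [-0.3,0,0.64],"roll": 0}
    - {"offset": [0,0,0],"roll": 0}
    - {"offset": [0,0,0],"roll": 0}

```text
t: 29.3
tool_pos: [0.5697, -0.0585, 0.106]
orientation: [0.391, -3.117, -0.0]
force: [0.1, 0.1, -1.2]
opening: 0.0294
```

```bash
python3 where.py
```

```text
t 29.3 dock mm [-7.8907 -0.9508 34.5532] F dock [-0.4143  0.0736 -1.0776] Tq [ 0.0028  0.0537 -0.0207] open 0.0294170288791654
```

>>> step_arm:
  deltas:
    - {"offset": [-0.05,0.08,0.28],"roll": 0}
    - {"offset": [-0.12,0,0.28],"roll": 0}
    - {"offset": [-0.04,0,0.09],"roll": 0}
    - {"offset": [-0.04,0,0.09],"roll": 0}
    - {"offset": [0,0,0],"roll": 0}

```text
t: 29.92
tool_pos: [0.572, -0.0572, 0.0988]
orientation: [0.39, -3.117, -0.0]
force: [0.4, -0.5, -1.1]
opening: 0.0299
```

```bash
cat > asc.py <<'E'
from go import *
import where
p=cam('side');c=(345,240)
im=p['pixels'].astype(int)
for r in range(c[1]-20,c[1]+20): print(r,''.join('o' if im[r,k,0]>im[r,k,1]*1.5 and im[r,k,0]>60 else 'G' if im[r,k,1]>im[r,k,0]+8 else '%X'%min(15,int(im[r,k].sum()/36)) for k in range(c[0]-25,c[0]+25)))
E
python3 asc.py
```

```text
t 29.925 dock mm [-8.576  -0.2151 26.9683] F dock [-0.2489 -0.619  -1.1192] Tq [ 0.0239 -0.0472  0.0245] open 0.0299096425402848
220 CCB7654332233556666666666433333333333333223GGGGGGG
221 CCB7654332233556766666666433333333333333323GGGGG32
222 CCB76543223335567666666664333333333333332223GG3223
223 CCB765433223355676666666643333333333333322222223GG
224 CCB76543322335566666676666533333333333222222222GGG
225 CCB865433233455666676666666543333332222222222223GG
226 CCB865433334555676676666666653333222222222222222GG
227 CCB86543346665567667666666776432222222222222222222
228 B9755543566665567766666666777632222222222222222222
229 86435556665565567676666666777642222222222222222222
230 5333566666GG55567666666677777763222222222222222222
231 33356665566G45567766666677777764222222222222222222
232 3346666GG56655567666666777777776322222222222222222
233 33356766GG5665567666666777777776432222222222222222
234 333466666GG665567666666777777777632222222222222222
235 3333566766G565567666666777777777643222222222222222
236 33334566766665566666666677777777763222222222222222
237 33333466776765566666666677777777
[... 528 characters left out ...]
o45677777654333ooo3222222222222222222222
248 3333333233oo45777775333oooo32222222222222222222222
249 33333322233oo467655323ooo3222222222222222222222222
250 33322232223oo35643333ooo32222222222222222222222222
251 333332232233oo44323ooo3222222222222222222222222222
252 3332323222223oo333ooo32222222222222222222222222222
253 32333332322233ooooo3222222222222222222222222222222
254 333322333222233o3332222222222222222222222222222222
255 33333322222222233222222222222222222222222222222222
256 33332322222222222222222222222222222222222222222222
257 33332222222222222222222222222222222222222222222222
258 33332222222222222222222222222222222222222222222222
259 33332222222222222222222222222222222222222222222222
```

The side pixels show the module lined up inside the orange rim. I'll descend along the dock's normal.

>>> step_arm:
  deltas:
    - {"offset": [-0.04,0,0.09],"roll": 0}
    - {"offset": [-0.04,0,0.09],"roll": 0}
    - {"offset": [-0.04,0,0.09],"roll": 0}
    - {"offset": [0,0,0],"roll": 0}

```text
t: 30.48
tool_pos: [0.5731, -0.0568, 0.096]
orientation: [0.39, -3.117, -0.0]
force: [0.5, 0.0, -0.9]
opening: 0.03
```

>>> step_arm:
  deltas:
    - {"offset": [-0.04,0,0.09],"roll": 0}
    - {"offset": [-0.04,0,0.09],"roll": 0}
    - {"offset": [0,0,0],"roll": 0}

```text
t: 30.85
tool_pos: [0.5739, -0.0566, 0.0942]
orientation: [0.39, -3.117, -0.0]
force: [0.1, 0.1, -0.1]
opening: 0.0298
```

```bash
python3 asc.py
```

```text
t 30.85 dock mm [-8.7578 -0.1817 21.9732] F dock [ 0.072   0.0497 -0.1716] Tq [0.0782 0.0287 0.0189] open 0.029793081741892987
220 CCCB765433233356677766777666655544433333223GGGGGGG
221 CCCB765433223356677766666654444333333333322GGGGG32
222 CCCB7654322333566666666666433333333333333222GG3223
223 CCCB76543222335567666666664333333333333322222223GG
224 CCCB7654322223556766676666433333333332222222222GGG
225 CCCB76543222335567666666665333333332222222222223GG
226 CCCA765432223455676666666665333322222222222222223G
227 CBB86554322334556767666666664322222222222222222222
228 BA755554333456556766666666666432222222222222222222
229 86434554334666556776666666677643222222222222222222
230 53334554456666555766666667777784222222222222222222
231 33333555666556556766666667777774222222222222222222
232 333335666665G5556766666667777776322222222222222222
233 333346765566G4556766666667777776422222222222222222
234 33346776GG5665556766666677777777632222222222222222
235 333357766GG566556666666667777777643222222222222222
236 3333466666GG56556666666667777777763222222222222222
237 33333466666G5655666666666777777776
[... 526 characters left out ...]
o456777777777654oo3222222222222222222222
248 3333323333oo467777777655o3o32222222222222222222222
249 33332322333o45677777654oo3222222222222222222222222
250 33333232323oo457776554o332222222222222222222222222
251 333332222233oo467654oo3222222222222222222222222222
252 3333332222223oo45543o32222222222222222222222222222
253 33233222222233oo4oo3222222222222222222222222222222
254 333322222222233oo332222222222222222222222222222222
255 33332222222222233222222222222222222222222222222222
256 33333322222222222222222222222222222222222222222222
257 33332222222222222222222222222222222222222222222222
258 33333322222222222222222222222222222222222222222222
259 33333222222222222222222222222222222222222222222222
```

>>> step_arm:
  deltas:
    - {"offset": [-0.04,0,0.09],"roll": 0}
    - {"offset": [-0.04,0,0.09],"roll": 0}
    - {"offset": [0,0,0],"roll": 0}

```text
t: 31.28
tool_pos: [0.5746, -0.0564, 0.0924]
orientation: [0.39, -3.117, -0.0]
force: [0.2, 0.2, -1.2]
opening: 0.0298
```

>>> step_arm:
  deltas:
    - {"offset": [-0.04,0,0.09],"roll": 0}
    - {"offset": [-0.04,0,0.09],"roll": 0}
    - {"offset": [0,0,0],"roll": 0}

```text
t: 31.65
tool_pos: [0.5754, -0.0563, 0.0906]
orientation: [0.39, -3.117, -0.0]
force: [0.6, 0.0, -0.2]
opening: 0.0299
```

```bash
python3 where.py
```

```text
t 31.65 dock mm [-8.8379 -0.2365 18.0295] F dock [ 0.4714 -0.1379 -0.4179] Tq [0.0708 0.0014 0.0651] open 0.02990137519723798
```

>>> step_arm:
  deltas:
    - {"offset": [-0.04,0,0.09],"roll": 0}
    - {"offset": [-0.04,0,0.09],"roll": 0}
    - {"offset": [0,0,0],"roll": 0}
  grip_force: 25

```text
t: 32.02
tool_pos: [0.5762, -0.056, 0.0888]
orientation: [0.39, -3.117, -0.0]
force: [-0.0, -0.2, -1.0]
opening: 0.0298
```

>>> step_arm:
  deltas:
    - {"offset": [-0.04,0,0.09],"roll": 0}
    - {"offset": [-0.04,0,0.09],"roll": 0}
    - {"offset": [0,0,0],"roll": 0}

```text
t: 32.4
tool_pos: [0.5769, -0.0558, 0.087]
orientation: [0.39, -3.117, -0.0]
force: [0.5, -0.6, -0.1]
opening: 0.03
```

```bash
python3 asc.py
```

```text
t 32.4 dock mm [-8.9164 -0.1642 14.0805] F dock [ 0.2122 -0.7133 -0.2324] Tq [ 0.0636 -0.0116 -0.0204] open 0.029992810496287284
220 CCCCB866633332345667654566776777777777777666666G43
221 CCCCB8666322233456676666677777777776666665545GGG32
222 CCCCB9666333223455677666767777766666655443333G3223
223 CCCCB9666322323456677666777766665554433332222223GG
224 CCCCB966532222345677766667665544333322222222222GGG
225 CCCCB9665322223456677666666643333222222222222223GG
226 CCCBB86663322334556666666666332222222222222222223G
227 CCB97556632222345566666666763222222222222222222222
228 BA754456532222345567676666764322222222222222222222
229 86433456532222345567766666765432222222222222222222
230 53333356532233355567767666666543222222222222222222
231 33333356532334555566766666666653222222222222222222
232 33333355533456665566666666667774322222222222222222
233 33333345644666665566666666667776432222222222222222
234 3333334567666G565566666666667777832222222222222222
235 3333334567666GG55566666666667777743222222222222222
236 33333466665566555566666666667777763222222222222222
237 3333356766GG56655666666666667777
[... 528 characters left out ...]
o556777777777776oo3222222222222222222222
248 3333332333oo56777777777654o32222222222222222222222
249 33333333233o55677777776oo3222222222222222222222222
250 33333232223oo5677777654o32222222222222222222222222
251 333333222223oo567776543222222222222222222222222222
252 3333323222233oo67654332222222222222222222222222222
253 33333323222233oo6543222222222222222222222222222222
254 333333322222233o4332222222222222222222222222222222
255 33333322222222233222222222222222222222222222222222
256 33333322222222222222222222222222222222222222222222
257 33333322322222222222222222222222222222222222222222
258 33333322222222222222222222222222222222222222222222
259 33333322222222222222222222222222222222222222222222
```

>>> step_arm:
  deltas:
    - {"offset": [-0.04,0,0.09],"roll": 0}
    - {"offset": [-0.04,0,0.09],"roll": 0}
    - {"offset": [0,0,0],"roll": 0}

```text
t: 32.83
tool_pos: [0.5777, -0.0556, 0.0852]
orientation: [0.39, -3.117, -0.0]
force: [1.0, 0.1, -0.5]
opening: 0.0297
```

>>> step_arm:
  deltas:
    - {"offset": [-0.04,0,0.09],"roll": 0}
    - {"offset": [-0.04,0,0.09],"roll": 0}
    - {"offset": [0,0,0],"roll": 0}

```text
t: 33.2
tool_pos: [0.5785, -0.0551, 0.0836]
orientation: [0.391, -3.117, -0.001]
force: [-2.8, 3.2, 3.0]
opening: 0.03
```

```bash
python3 where.py
```

```text
t 33.2 dock mm [-8.8091  0.1187 10.3374] F dock [-0.4938  3.8134  3.5134] Tq [0.6228 0.44   0.0024] open 0.030000370957611565
```

>>> step_arm:
  deltas:
    - {"offset": [0,0.05,0],"roll": 0}
    - {"offset": [-0.04,0,0.09],"roll": 0}
    - {"offset": [0,0,0],"roll": 0}

```text
t: 33.58
tool_pos: [0.579, -0.0551, 0.0829]
orientation: [-0.39, 3.117, -0.001]
force: [-3.3, 0.9, 4.9]
opening: 0.0302
```

>>> step_arm:
  deltas:
    - {"offset": [-0.04,0,0.09],"roll": 0}
    - {"offset": [0,0,0],"roll": 0}

```text
t: 33.83
tool_pos: [0.5794, -0.0551, 0.082]
orientation: [-0.39, 3.117, -0.001]
force: [-2.8, -0.4, 4.5]
opening: 0.0297
```

```bash
python3 asc.py
```

```text
t 33.825 dock mm [-8.673  -0.0814  8.4518] F dock [-0.7105  0.2803  5.2559] Tq [ 0.0953  0.4633 -0.0138] open 0.029697913949638118
220 CCCCCB96553323234566765434567777777777777777777777
221 CCCCCB96653322334566764334567777777777777777777666
222 CCCCCB96653322234566765445676777776777777766666555
223 CCCCCB966532222345667666566677777777776666655444GG
224 CCCCCBA6553322234566776667777777766666555443333GGG
225 CCCCCB866533222345667776667776666655443333322223GG
226 CCCBB85565332223467677766677655544333332222222223G
227 CCB97545553322234566777666666433332222222222222222
228 BA753345653222334556666666666332222222222222222222
229 86433345653322234556666666666322222222222222222222
230 53333346653222234556776666666432222222222222222222
231 33333346653322234555776666666543222222222222222222
232 33333335553222334556766666677654322222222222222222
233 33333334553223455556766666677765422222222222222222
234 33333334553334666556666666677777632222222222222222
235 33333334554456666556776666677777643222222222222222
236 33333333556666G56556766666667777763222222222222222
237 33333334566666GG55566666666677
[... 530 characters left out ...]
o557776556556665oo3222222222222222222222
248 3333333333oo56777666666554o32222222222222222222222
249 33332332233o55677777776oo3222222222222222222222222
250 33333322323oo5687777654o32222222222222222222222222
251 333333332223oo567776o43222222222222222222222222222
252 3333333322223oo56654332222222222222222222222222222
253 33333332322233oo5543222222222222222222222222222222
254 333333332222333o4o32222222222222222222222222222222
255 33333332322222233222222222222222222222222222222222
256 33333322222222222222222222222222222222222222222222
257 33333332232222222222222222222222222222222222222222
258 33333333222222222222222222222222222222222222222222
259 33333332222222222222222222222222222222222222222222
```

>>> step_arm:
  deltas:
    - {"offset": [-0.04,0,0.09],"roll": 0}
    - {"offset": [0,0,0],"roll": 0}

```text
t: 34.12
tool_pos: [0.5799, -0.0549, 0.081]
orientation: [-0.39, 3.117, -0.001]
force: [-1.4, -0.3, 4.1]
opening: 0.0298
```

>>> step_arm:
  deltas:
    - {"offset": [-0.04,0,0.09],"roll": 0}
    - {"offset": [0,0,0],"roll": 0}

```text
t: 34.38
tool_pos: [0.5802, -0.0547, 0.08]
orientation: [-0.39, 3.117, -0.0]
force: [-1.5, -0.2, 3.1]
opening: 0.0296
```

```bash
python3 where.py
```

```text
t 34.375 dock mm [-8.7698  0.1499  6.2433] F dock [-0.0306  0.1658  3.4775] Tq [ 0.08    0.1725 -0.0178] open 0.0295696505052422
```

>>> step_arm:
  deltas:
    - {"offset": [0,0,0],"roll": 0}
    - {"offset": [0,0,0],"roll": 0}
    - {"offset": [0,0,0],"roll": 0}
    - {"offset": [0,0,-1],"roll": 0}
    - {"offset": [0,0,-2.5],"roll": 0}
    - {"offset": [0,0,-1.5],"roll": 0}
    - {"offset": [0,0,0],"roll": 0}
    - {"offset": [0,0,0],"roll": 0}
  fingers: 5

```text
t: 35.38
tool_pos: [0.5796, -0.0546, 0.1293]
orientation: [0.39, -3.117, -0.0]
force: [0.6, -1.3, -0.6]
opening: 0.0502
```

```bash
python3 asc.py; python3 -c "
from go import *
plan(dockX(D,[-.009,0,.045])[0],D[2])
p=cam('side');print(proj(p,dockX(D,[[a*.022,b*.015,z] for z in(0,.01,.02) for a,b in((-1,-1),(1,-1),(1,1),(-1,1))])).round(1))"
```

```text
t 35.375 dock mm [11.6009  0.412  51.2009] F dock [-0.0019 -1.4393 -0.7117] Tq [ 0.0271  0.0641 -0.0194] open 0.05022376448240712
220 CCCCCCCCCCCCCB85333556677777766533333333323GGGGGG3
221 CCCCCCCCCCCB97533335567777667664333333333223GGGG32
222 CCCCCCCCCCB8533333355677776776643333333322223G3233
223 CCCCCCCCB975333333355676777776643333333232222223GG
224 CCCCCCCB854333333335567777767664333333223222222GGG
225 CCCCCB975333333333355677666666533332222222222223GG
226 CCCCB85433333333333556666665554333222222322322223G
227 CCB97533333333333345566655544333222222232222222222
228 BA753333333333333344555566643323222222222222322222
229 86433333333333333333446666654323232222222232223222
230 53333333333333333333466556765432222222222222222222
231 33333333333333333345666GG5666533222222222222222222
232 333333333333333334665666GG666653322222222222222222
233 333333333333333456665G566GG56665322222222222222222
234 333333333333345665666GG566GG6666532222222222222222
235 333333333333476665G566GG56656777643222222222222222
236 333333333345675666GG566GG6666777763322222222222222
237 333333333576665G666GG5665677777
[... 833 characters left out ...]
22222222222
253 33333333322333oo5o43222222222222222222222222222222
254 333333333232233o3332222222222222222222222222222222
255 33333333322332333322222222222222222222222222222222
256 33333333332222222222222222222222222222222222222222
257 33333333322322222222222222222222222222222222222222
258 33333333333222222222222222222222222222222222222222
259 33333333332222222222222222222222222222222222222222
target [ 0.5642 -0.0589  0.115 ] roll -0.001 offset cm after roll [ 1.58   -0.0554  1.3966] q6 -2.001849057622975 t 35.425
[[335.6 253.5]
 [354.9 240.6]
 [348.  233.1]
 [329.2 245.7]
 [333.6 250. ]
 [353.  237. ]
 [346.1 229.6]
 [327.2 242.2]
 [331.5 246.4]
 [351.  233.3]
 [344.2 225.9]
 [325.1 238.6]]
```

The module is half inserted, sticking out about 18–20 mm with its vents outward. I'll close the fingers and press along the dock's normal.

>>> step_arm:
  deltas:
    - {"offset": [0.8,-0.05,0.4],"roll": 0}
    - {"offset": [0.78,0,1],"roll": 0}
    - {"offset": [0,0,0],"roll": 0}
    - {"offset": [0,0,0],"roll": 0}
    - {"offset": [-0.3,0,0.65],"roll": 0}
    - {"offset": [-0.3,0,0.65],"roll": 0}
    - {"offset": [0,0,0],"roll": 0}
    - {"offset": [0,0,0],"roll": 0}
  fingers: 0
  grip_force: 20

```text
t: 36.48
tool_pos: [0.5706, -0.0574, 0.1028]
orientation: [0.391, -3.117, -0.0]
force: [0.2, -0.3, -0.3]
opening: 0.0001
```

```bash
python3 where.py
```

```text
t 36.475 dock mm [-8.1639 -0.1562 31.1697] F dock [-0.0053 -0.3121 -0.3053] Tq [ 0.0752  0.0177 -0.0009] open 7.679644568603968e-05
```

>>> step_arm:
  deltas:
    - {"offset": [-0.1,0,0.27],"roll": 0}
    - {"offset": [-0.08,0,0.18],"roll": 0}
    - {"offset": [-0.08,0,0.18],"roll": 0}
    - {"offset": [-0.04,0,0.09],"roll": 0}
    - {"offset": [0,0,0],"roll": 0}

```text
t: 37.1
tool_pos: [0.5735, -0.0567, 0.0956]
orientation: [0.39, -3.117, -0.0]
force: [-0.7, -1.2, -0.7]
opening: 0.0003
```

>>> step_arm:
  deltas:
    - {"offset": [-0.04,0,0.09],"roll": 0}
    - {"offset": [-0.04,0,0.09],"roll": 0}
    - {"offset": [0,0,0],"roll": 0}

```text
t: 37.48
tool_pos: [0.5743, -0.0565, 0.0938]
orientation: [0.39, -3.117, -0.0]
force: [0.4, -0.5, 0.7]
opening: 0.0005
```

```bash
python3 where.py
```

```text
t 37.475 dock mm [-8.544  -0.1807 21.4549] F dock [ 0.5291 -0.5431  0.4927] Tq [ 0.0573 -0.0273  0.0478] open 0.00048088050948175674
```

>>> step_arm:
  deltas:
    - {"offset": [-0.04,0,0.09],"roll": 0}
    - {"offset": [-0.04,0,0.09],"roll": 0}
    - {"offset": [0,0,0],"roll": 0}

```text
t: 37.85
tool_pos: [0.5752, -0.0565, 0.0925]
orientation: [-0.39, 3.117, -0.0]
force: [-2.3, -1.3, 3.6]
opening: 0.0003
```

>>> step_arm:
  deltas:
    - {"offset": [-0.04,0,0.09],"roll": 0}
    - {"offset": [-0.04,0,0.09],"roll": 0}
    - {"offset": [0,0,0],"roll": 0}

```text
t: 38.22
tool_pos: [0.5759, -0.0562, 0.0903]
orientation: [-0.39, 3.117, -0.0]
force: [-1.4, -0.1, 3.8]
opening: 0.0006
```

>>> step_arm:
  deltas:
    - {"offset": [-0.04,0,0.09],"roll": 0}
    - {"offset": [-0.04,0,0.09],"roll": 0}
    - {"offset": [0,0,0],"roll": 0}

```text
t: 38.6
tool_pos: [0.5766, -0.056, 0.0884]
orientation: [0.39, -3.117, -0.0]
force: [-2.2, -0.8, 2.8]
opening: 0.0003
```

```bash
python3 where.py
```

```text
t 38.6 dock mm [-8.6883 -0.2041 15.4858] F dock [-0.9575 -0.2297  3.5501] Tq [-0.0401  0.2529 -0.0204] open 0.00029157938161112343
```

>>> step_arm:
  deltas:
    - {"offset": [-0.04,0,0.09],"roll": 0}
    - {"offset": [-0.04,0,0.09],"roll": 0}
    - {"offset": [-0.04,0,0.09],"roll": 0}
    - {"offset": [-0.04,0,0.09],"roll": 0}
    - {"offset": [-0.04,0,0.09],"roll": 0}
    - {"offset": [-0.04,0,0.09],"roll": 0}
    - {"offset": [0,0,0],"roll": 0}

```text
t: 39.48
tool_pos: [0.5789, -0.0553, 0.083]
orientation: [0.39, -3.117, -0.0]
force: [-2.2, -1.0, 4.0]
opening: 0.0004
```

>>> step_arm:
  deltas:
    - {"offset": [-0.04,0,0.09],"roll": 0}
    - {"offset": [-0.04,0,0.09],"roll": 0}
    - {"offset": [0,0,0],"roll": 0}

```text
t: 39.85
tool_pos: [0.5798, -0.0552, 0.0812]
orientation: [-0.39, 3.117, 0.0]
force: [-1.3, -0.8, 3.3]
opening: 0.0003
```

```bash
python3 asc.py
```

```text
t 39.85 dock mm [-8.7113 -0.2108  7.6344] F dock [ 0.0981 -0.4992  3.6062] Tq [-0.0872  0.2491 -0.0434] open 0.000277666177288457
220 CCCCCCCCCA6566556666766444567777777777777777777777
221 CCCCCCCCCB6566556666665434567777777777777777777777
222 CCCCCCCCCB6566556666665445667777677777777777766666
223 CCCCCCCCB8656655566666655667777777777777666665555G
224 CCCCCCCB855555556666776666777777777766665554433GGG
225 CCCCCB975455555566666776667777666666554433332223GG
226 CCCBB85334555555677667766676666655443333332222223G
227 CCB97533346555556776676666655544333332222222222222
228 BA753333335555556766676665433333222222222222222222
229 86433333335555556766666665322222222222222222222222
230 53333333335555556776666665322222222222222222222222
231 33333333335555556766666665333332222222222222222222
232 333333333455555566766666644664o3222222222222222222
233 333333333355555567666666656766o3222222222222222222
234 3333333333555555667666666666665o322222222222222222
235 33333333335555556666666665556665o32222222222222222
236 33333333334555566667666665GG56665o3222222222222222
237 333333333345555566666666665GG66
[... 529 characters left out ...]
o67666G566677776oo3222222222222222222222
248 3333333333o566766567777654o32222222222222222222222
249 33333333233o56666677776oo3222222222222222222222222
250 33333333323oo5667777654o32222222222222222222222222
251 333332233333oo567776543222222222222222222222222222
252 3333322223233oo67654332222222222222222222222222222
253 33333232223233oo5o43222222222222222222222222222222
254 333323333222233o4332222222222222222222222222222222
255 33333332222222333222222222222222222222222222222222
256 33333323232222222222222222222222222222222222222222
257 33333323222222222222222222222222222222222222222222
258 33333332222222222222222222222222222222222222222222
259 33333333222222222222222222222222222222222222222222
```

A few mm still to go. I'll continue in small steps and watch for the stop.

>>> step_arm:
  deltas:
    - {"offset": [-0.04,0,0.09],"roll": 0}
    - {"offset": [-0.04,0,0.09],"roll": 0}
    - {"offset": [0,0,0],"roll": 0}

```text
t: 40.28
tool_pos: [0.5805, -0.055, 0.0794]
orientation: [0.39, -3.117, -0.0]
force: [-2.0, -0.6, 4.2]
opening: 0.0007
```

>>> step_arm:
  deltas:
    - {"offset": [-0.04,0,0.09],"roll": 0}
    - {"offset": [0,0,0],"roll": 0}

```text
t: 40.52
tool_pos: [0.5809, -0.0549, 0.0786]
orientation: [0.39, -3.117, -0.0]
force: [-2.0, -1.1, 3.3]
opening: 0.0003
```

>>> step_arm:
  deltas:
    - {"offset": [-0.04,0,0.09],"roll": 0}
    - {"offset": [0,0,0],"roll": 0}

```text
t: 40.78
tool_pos: [0.5813, -0.0548, 0.0777]
orientation: [-0.391, 3.117, 0.0]
force: [-1.7, -0.4, 3.9]
opening: 0.0005
```

>>> step_arm:
  deltas:
    - {"offset": [-0.04,0,0.09],"roll": 0}
    - {"offset": [0,0,0],"roll": 0}

```text
t: 41.02
tool_pos: [0.5816, -0.0546, 0.0774]
orientation: [0.39, -3.117, -0.0]
force: [-5.0, -0.8, 9.0]
opening: 0.0007
```

>>> step_arm:
  deltas:
    - {"offset": [-0.02,0,0.045],"roll": 0}
    - {"offset": [0,0,0],"roll": 0}

```text
t: 41.28
tool_pos: [0.5817, -0.0546, 0.0773]
orientation: [0.391, -3.117, -0.0]
force: [-6.6, 0.3, 13.3]
opening: 0.0004
```

```bash
python3 asc.py | sed -n '1p;8,40p'
```

```text
t 41.275 dock mm [-8.6136 -0.1845  3.2063] F dock [-0.0973  1.9241 14.7246] Tq [0.0932 1.2011 0.0439] open 0.00038845755527202935
226 CCCBB85333455555566666766667777777766666555443333G
227 CBB97533334555555677567766677776666655544333322222
228 BA753333334555555666667766766666554433332222222222
229 86433333334666655666677666655544333222222222222222
230 53333333334666655676666666543332222222222222222222
231 33333333334556655676666666533332222222222222222222
232 3333333333455665567666666643ooo3222222222222222222
233 333333333335566556776666665444o3222222222222222222
234 3333333333355665566666666656654o322222222222222222
235 33333333333556655666666666666664o33222222222222222
236 333333333335566556666666665566664o3222222222222222
237 333333333335566556666666665G56666oo322222222222222
238 333333332334566566666666665GG56666oo32222222222222
239 3333333333345665566666666665GG56665oo3222222222222
240 33333333223456656666666666666GG6666oo3222222222222
241 33332332333456655666666666456656666oo3222222222222
242 33333333333356655666666666GG6666654o32222222222222
243 33333323333446656666666666556666oo3222222222222222
244 333333333oo566656666665555666554o32222222222222222
245 33333333oo5666655655556656666oo3222222222222222222
246 33333333oo5676655565446666654o32222222222222222222
247 333323333oo56666G466556666oo3222222222222222222222
248 3333323333o566765G56666654332222222222222222222222
249 33333333333o56666556666oo3222222222222222222222222
250 33333322223oo5676666654o32222222222222222222222222
251 333333223233oo677666543222222222222222222222222222
252 3333333222233oo66654332222222222222222222222222222
253 33332322232233oo55o3222222222222222222222222222222
254 333333222222233o4332222222222222222222222222222222
255 33333332222222233222222222222222222222222222222222
256 33333333222222222222222222222222222222222222222222
257 33333332222222222222222222222222222222222222222222
258 33333333222222222222222222222222222222222222222222
```

>>> step_arm:
  deltas:
    - {"offset": [-0.04,0,0.09],"roll": 0}
    - {"offset": [-0.02,0,0.045],"roll": 0}
    - {"offset": [0,0,0],"roll": 0}

```text
t: 41.7
tool_pos: [0.5819, -0.0547, 0.077]
orientation: [0.39, -3.116, 0.0]
force: [-13.6, -1.3, 22.7]
opening: 0.0005
```

```bash
python3 where.py
```

```text
t 41.7 dock mm [-8.5137 -0.2585  2.8908] F dock [-2.6633  2.0937 26.2803] Tq [0.1347 2.478  0.0629] open 0.0005201589874707427
```

That is a firm stop at 26 N. I'll retreat along the normal and inspect.

>>> step_arm:
  deltas:
    - {"offset": [0.2,0,-0.45],"roll": 0}
    - {"offset": [0.8,0,-1.8],"roll": 0}
    - {"offset": [1.5,0,-4],"roll": 0}
    - {"offset": [2,4.8,-1],"roll": 0}
    - {"offset": [2,4.8,0],"roll": 0}
    - {"offset": [2,4.8,0],"roll": 0}
    - {"offset": [2,4.8,0],"roll": 0}
    - {"offset": [0,4.8,0],"roll": 0}
    - {"offset": [0,0,0],"roll": 0}
    - {"offset": [0,0,0],"roll": 0}

```text
t: 42.95
tool_pos: [0.4215, 0.152, 0.1473]
orientation: [0.392, -3.117, 0.001]
force: [0.0, 0.5, -0.7]
opening: 0.0005
```

Run:
```python
from go import *
P={n:cam(n) for n in('side','top')}
print(robot.read_state()['t'],robot.read_state()['tool_pos'])
for n,p in P.items():
  for t in('module','module_top','cover','jar_lid','jar_a'): print(n,t,[(round(d['score'],2),np.round(d['xy'],1)) for d in cams.pinpoint(p,t)[:3]])
  print(proj(p,dockX(D,[[0,0,0],[0,0,-.034]])).round(1).tolist())
a=P['side']['pixels'][220:270,315:375];b=P['top']['pixels'][190:240,312:372];c=P['side']['pixels'][300:430,190:350]
O=np.hstack([cv2.resize(a,(400,333),interpolation=2),cv2.resize(b,(400,333),interpolation=2)])
O=np.vstack([O,np.hstack([cv2.resize(c,(320,260)),cv2.resize(P['top']['pixels'],(347,260)),np.zeros((260,133,3),np.uint8)])])
cv2.imwrite('pics/end.png',cv2.cvtColor(np.clip(O*1.5,0,255).astype(np.uint8),cv2.COLOR_RGB2BGR))
```

```text
43.05 [0.4219 0.1513 0.1473]
side module [(0.65, array([351.6, 254.2])), (0.62, array([264.3, 217.6])), (0.58, array([274.6, 380. ]))]
side module_top [(0.85, array([260.8, 205.7])), (0.56, array([340.7, 247.9]))]
side cover [(0.54, array([348.3, 254.8]))]
side jar_lid [(0.64, array([432.9, 344.8])), (0.59, array([252.5, 273.2]))]
side jar_a [(0.8, array([348.4, 195.6]))]
[[341.9, 243.2], [348.4, 254.9]]
top module [(0.86, array([340.4, 210.4]))]
top module_top [(0.79, array([343.7, 218.6]))]
top cover [(0.82, array([470., 295.])), (0.56, array([338. , 211.3]))]
top jar_lid [(0.8, array([314.6, 310.9]))]
top jar_a [(0.9, array([174.3, 181. ])), (0.88, array([448.6, 162.2]))]
[[341.9, 215.0], [339.0, 209.6]]
```

View pics/end.png

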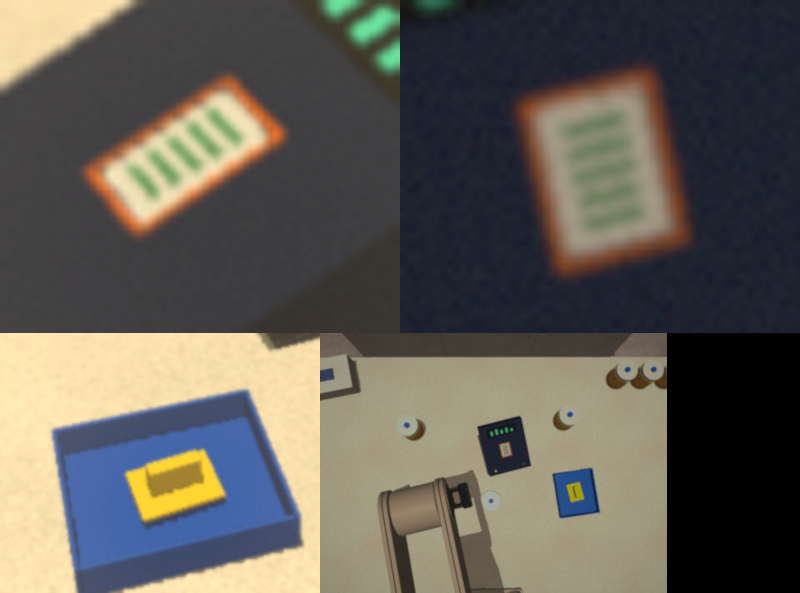

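The module is flush: its vented top fills the orange rim evenly in both views. The cover lies flat in the tray, the jars and lid have not moved, and the arm is clear of everything. I'm handing in.

```bash
python3 -c "
from plant import robot
print(robot.close_job())"
```

```text
the job is handed in; nothing more can be done
None
```

The yellow cover is in the blue tray, and the white sensor module is pressed fully home in the recess, vent side outward. I handed the job in at about 43 s of the 67 s allowed.

- **Pressing home:** after sliding in at about 4 N, the module hit a firm stop. The force then rose to 26 N while it moved only about 0.3 mm, well under the 100 N forcing limit.
- **Last pictures:** the module's vented top fills the orange rim evenly in both camera views, so it looks flush. The cover lies flat in the tray. The jars and the loose lid are where they started, and the arm is clear of everything.
- **Failed first try:** the tool cannot tilt, so I tried to tilt the module to match the slope by pressing it on the logger's face. It slipped in the grip instead. I put it back in its cradle, regripped it near the top and levered it over against the cradle wall to about 24.5°. It then went in cleanly.
- **Disagreements:** my position estimates from the two cameras differed by a few millimetres. In the last check the detector's `module_top` point was about 4 pixels off the expected centre of the recess in both views. The detector also gave some wrong matches, so I relied on the pictures and the measured forces.

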